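Shim up a coil rest and put the spare spacers away in a lever-lid bin

ROBOT

A 6-joint arm with a two-finger parallel gripper is mounted at the origin on the work surface. World frame = base frame: x ahead of the robot, y to its left, z up, the work surface at z = 0. Lengths are in m, angles in rad, forces in N, time in s.
With the tool pointing down it reaches from about 0.3 to 0.875 m from the base axis. Payload 4.2 kg.
Tool frame: the origin (TCP) lies midway between the tips of the shut fingers; the grasp point (between the pads) lies 19 mm behind it; z points along the fingers, y is the line along which they close (so a half turn about z gives the same grasp; the last joint's range is limited). The gripper opens to 85 mm and grips with 20 to 120 N. Pads are 22 mm wide; open, the fingers measure 114 mm over their backs; the gripper's body (76 mm by 85 mm) begins 54 mm behind the grasp point. The pads swing forward as they close: fully open they stand 13 mm farther back than shut.
Start: joints at [-1.356, 0.32, 1.565, -0, 1.257, -0.02], TCP at [0.134, -0.559, 0.231] pointing down, gripper open.
Joint ranges: [-3.11, 3.11], [-0.84, 2.01], [0.21, 2.61], [-1.34, 4.49], [0.05, 2.63], [-2.56, 2.56]. Speed limits (rad/s): [2.57, 2.57, 3.14, 3.14, 3.14, 3.14].

INTERFACE

Orientations are given as a 3x3 rotation matrix whose columns are the frame's x, y, z axes.
In Python, from rig import bot, cams, job gives the robot as it stands. The module is installed in compiled form; this text tells all that it offers.
- The arm moves only by the tool carry_out, never from a script. Its arguments are lists of equal length, an entry for each row: "slide": the shift along the world's x, y, z in m, a list of three; "spin": the turn about the world's z in rad; "fingers": the opening, from 0 (shut) to 1 (fully open). A call has 1 to 5 rows; each row shifts and turns the commanded pose from where the row before left it; what a row does not reach is not made up. A row lasts 1/12 s, in which the tool goes at most 41.7 mm and 7.16 degrees, less where a joint would pass 70% of its speed; a pose out of reach is approached as far as the arm can. A call with a gripper value outside its range is refused whole. The fingers move at their own pace and stop on an object; "grip_force" is the grip in N (left out, the last holds). Time passes only in rows, so rows that do not move let the fingers close. It gives the time, the measured TCP pose, the force, the opening and the grip force at its end, in the units of the state.
- bot.get_obs(): the state, without advancing time (a new reading comes with each control period).
- cams.camera(name): name is "scene" or "top" or "wrist"; returns a dict with "frame" (384x512x3 uint8, red, green, blue), "K" (3x3 intrinsics, pixels), "extrinsics" (4x4, takes a point from world to camera coordinates). Camera axes: x right, y down, z forward; pixel columns grow to the right and rows downward; lengths in m; the calibration is good to about 2 mm. A picture is of the moment at which its call begins. There is no depth.
- job.close_job(): hands the job in; it is judged then, once.
The state is a dict: "time": time; "q": joint angles; "qd": joint speeds; "tau": joint torques, N m; "ee_pos": TCP position; "orientation": TCP orientation; "ft_force": force on the tool from outside, world axes, zero at the start; "torque": the same for the moment, N m; "grip_width": opening from 0.0 (shut) to 1.0 (fully open); "finger_force": force on a finger pad.
Only numpy, scipy, OpenCV 4.12 (cv2) and the standard library are available. Lean on these libraries where they do the work, as an engineer would, in place of code of your own. Each camera call takes 0.05 s, during which the arm holds its last target. There are 200 camera calls.

TASK

Build up the empty red-faced seat on the transformer core's coil-rest arm with pressboard spacer plates from the bench, stacked squarely on one another, until the stack is flush with the top of the core's yoke, like the finished stack on the other side. Put every spare plate away in the lever-lid bin: stand the steel bench weight on the bin's lever so that it holds the lid up by itself while you load, and afterwards stand the weight back on its black rubber mat so that the lid shuts. Leave the tape roll and the copper offcut where they are.

Things in the scene. Friction and masses are not known exactly. Their poses are not given: they have to be found in the camera images.
- rest (a point): middle of the stack's seat (dull red facing, 62 x 44 mm, flush) on the empty coil-rest arm: a grey steel bar 50 mm wide (y), top 16 mm above the bench, sticking out 150 mm from the core's long side. Plates lie on it with their 60 mm along x. +x points at the core, whose upright face is 115 mm from here; the arm's free end is 35 mm away, at -x. The core is fixed; its place and angle vary
- yoke_top (a point): middle of the top face of the core's yoke (the long low dark steel block, 260 x 60 mm, 48 mm high): 32 mm above the top of the rest arms, the height the stack must reach (one thick plate = two thin ones). Two limbs, 52 mm wide, rise to 143 mm above the bench at the yoke's ends, 156 mm apart
- bin_floor (a point): centre of the inner floor of the lever-lid bin, 50 mm above the bench. Grey steel, 220 (x) x 190 (y) x 130 mm high, walls 4 mm, fixed; x points away from the lever towards the lid's hinge at the back. Place and angle vary
- bin_mouth (a point): centre of the bin's mouth, level with its rim, 130 mm above the bench; the clear opening is 212 (x) x 182 (y) mm, free when the lid is up. The black lid stands upright along the back (+x) rim when raised, up to 355 mm over the bench
- lid (a joint): angle of the bin's black lid, rad: 0 shut, 1.40 fully raised. It is linked to the lever (5.4 x the lever's angle) and falls shut by itself when the lever is free
- lever (a joint): angle of the lid-lift lever, rad: 0 up (free), 0.26 fully down. Its pivot is 115 mm behind the middle of its pad, inside the bin's front at 14 mm above the bench. It is sprung: about 4 to 5 N on the pad takes it all the way down, so the weight does it alone
- lever_pad (a point): middle of the upper face of the lever's square pad, 76 x 76 mm, black rubber on steel, sticking out at the front (-x) of the bin, its middle 175 mm from the bin's centre. Free, it slopes up away from the bin, its middle about 49 mm above the bench; fully down it lies level, 20 mm above the bench. A lip on its outer edge stands 4 mm higher. x points to the bin
- weight_knob (a point): middle of the grip knob of the bench weight: a steel disc 60 mm across and 32 mm high, about 0.75 kg, with an upright round dark knob on top, 24 mm across, from 38 to 64 mm above the disc's underside; this point is 51 mm above the underside, on the axis. z up
- mat_top (a point): centre of the weight's black rubber mat, 100 x 100 mm, 2 mm thick, fixed on the bench; the weight stands on it at the start
- thick1_c (a point): centre (half-way up) of a thick spacer plate, plain cream pressboard, 60 x 40 mm and 16 mm thick, about 80 g, lying flat on the bench; x along its 60 mm, z square to its faces (both faces alike). Only some of the plates are there in a given start
- thick2_c (a point): centre (half-way up) of a thick spacer plate, plain cream pressboard, 60 x 40 mm and 16 mm thick, about 80 g, lying flat on the bench; x along its 60 mm, z square to its faces (both faces alike). Only some of the plates are there in a given start
- thin1_c (a point): centre (half-way up) of a thin spacer plate, plain cream pressboard, 60 x 40 mm and 8 mm thick, about 44 g, lying flat on the bench; x along its 60 mm, z square to its faces (both faces alike). Only some of the plates are there in a given start
- thin2_c (a point): centre (half-way up) of a thin spacer plate, plain cream pressboard, 60 x 40 mm and 8 mm thick, about 44 g, lying flat on the bench; x along its 60 mm, z square to its faces (both faces alike). Only some of the plates are there in a given start
- thin3_c (a point): centre (half-way up) of a thin spacer plate, plain cream pressboard, 60 x 40 mm and 8 mm thick, about 44 g, lying flat on the bench; x along its 60 mm, z square to its faces (both faces alike). Only some of the plates are there in a given start
- thin4_c (a point): centre (half-way up) of a thin spacer plate, plain cream pressboard, 60 x 40 mm and 8 mm thick, about 44 g, lying flat on the bench; x along its 60 mm, z square to its faces (both faces alike). Only some of the plates are there in a given start
- thin5_c (a point): centre (half-way up) of a thin spacer plate, plain cream pressboard, 60 x 40 mm and 8 mm thick, about 44 g, lying flat on the bench; x along its 60 mm, z square to its faces (both faces alike). Only some of the plates are there in a given start
- tape_roll: bystander: roll of cream tape lying flat, 90 mm across, 25 mm high, hole 64 mm; origin at the centre of its underside
- copper_bar: bystander: copper bar offcut, 70 x 22 x 6 mm, lying flat; origin at the centre of its underside, x along its length
There are look-alikes about, which are no part of the job. What is shaped like the part that bears thick1_c but brown or pink is not meant.

How it is judged:
On the way:
1. the weight, let go, stands on the lever's pad and holds the lid raised (over 1.2 rad) (value of joint lid above 1.2 rad and horizontal distance between weight_knob and lever_pad below 0.04 m and angle between weight_knob's own z axis and vertical below 0.15 rad and distance between the grasp point and weight_knob above 0.035 m), for 0.5 s.
At the end, for the whole second after the job is handed in: Each plate is in the bin or flat on the rest (centre within 12 mm each way, turned under 0.2 rad); the stack is flush with the yoke's top within 2.5 mm; the lid is shut (under 0.06 rad); the weight stands upright on its mat, its axis within 30 mm of the mat's centre (((x of thick1_c in the frame of rest between -0.012 and 0.012 m and y of thick1_c in the frame of rest between -0.012 and 0.012 m and z of thick1_c in the frame of rest between 0.001 and 0.0265 m and (angle between thick1_c's own z axis and vertical below 0.08 rad or angle between thick1_c's own z axis and vertical above 3.06 rad) and angle between the x axis of thick1_c and the x axis of rest, either way round below 0.2 rad) or (x of thick1_c in the frame of bin_floor between -0.108 and 0.108 m and y of thick1_c in the frame of bin_floor between -0.093 and 0.093 m and z of thick1_c in the frame of bin_floor between 0 and 0.075 m)) and ((x of thick2_c in the frame of rest between -0.012 and 0.012 m and y of thick2_c in the frame of rest between -0.012 and 0.012 m and z of thick2_c in the frame of rest between 0.001 and 0.0265 m and (angle between thick2_c's own z axis and vertical below 0.08 rad or angle between thick2_c's own z axis and vertical above 3.06 rad) and angle between the x axis of thick2_c and the x axis of rest, either way round below 0.2 rad) or (x of thick2_c in the frame of bin_floor between -0.108 and 0.108 m and y of thick2_c in the frame of bin_floor between -0.093 and 0.093 m and z of thick2_c in the frame of bin_floor between 0 and 0.075 m)) and ((x of thin1_c in the frame of rest between -0.012 and 0.012 m and y of thin1_c in the frame of rest between -0.012 and 0.012 m and z of thin1_c in the frame of rest between 0.001 and 0.0305 m and (angle between thin1_c's own z axis and vertical below 0.08 rad or angle between thin1_c's own z axis and vertical above 3.06 rad) and angle between the x axis of thin1_c and the x axis of rest, either way round below 0.2 rad) or (x of thin1_c in the frame of bin_floor between -0.108 and 0.108 m and y of thin1_c in the frame of bin_floor between -0.093 and 0.093 m and z of thin1_c in the frame of bin_floor between 0 and 0.075 m)) and ((x of thin2_c in the frame of rest between -0.012 and 0.012 m and y of thin2_c in the frame of rest between -0.012 and 0.012 m and z of thin2_c in the frame of rest between 0.001 and 0.0305 m and (angle between thin2_c's own z axis and vertical below 0.08 rad or angle between thin2_c's own z axis and vertical above 3.06 rad) and angle between the x axis of thin2_c and the x axis of rest, either way round below 0.2 rad) or (x of thin2_c in the frame of bin_floor between -0.108 and 0.108 m and y of thin2_c in the frame of bin_floor between -0.093 and 0.093 m and z of thin2_c in the frame of bin_floor between 0 and 0.075 m)) and ((x of thin3_c in the frame of rest between -0.012 and 0.012 m and y of thin3_c in the frame of rest between -0.012 and 0.012 m and z of thin3_c in the frame of rest between 0.001 and 0.0305 m and (angle between thin3_c's own z axis and vertical below 0.08 rad or angle between thin3_c's own z axis and vertical above 3.06 rad) and angle between the x axis of thin3_c and the x axis of rest, either way round below 0.2 rad) or (x of thin3_c in the frame of bin_floor between -0.108 and 0.108 m and y of thin3_c in the frame of bin_floor between -0.093 and 0.093 m and z of thin3_c in the frame of bin_floor between 0 and 0.075 m)) and ((x of thin4_c in the frame of rest between -0.012 and 0.012 m and y of thin4_c in the frame of rest between -0.012 and 0.012 m and z of thin4_c in the frame of rest between 0.001 and 0.0305 m and (angle between thin4_c's own z axis and vertical below 0.08 rad or angle between thin4_c's own z axis and vertical above 3.06 rad) and angle between the x axis of thin4_c and the x axis of rest, either way round below 0.2 rad) or (x of thin4_c in the frame of bin_floor between -0.108 and 0.108 m and y of thin4_c in the frame of bin_floor between -0.093 and 0.093 m and z of thin4_c in the frame of bin_floor between 0 and 0.075 m)) and ((x of thin5_c in the frame of rest between -0.012 and 0.012 m and y of thin5_c in the frame of rest between -0.012 and 0.012 m and z of thin5_c in the frame of rest between 0.001 and 0.0305 m and (angle between thin5_c's own z axis and vertical below 0.08 rad or angle between thin5_c's own z axis and vertical above 3.06 rad) and angle between the x axis of thin5_c and the x axis of rest, either way round below 0.2 rad) or (x of thin5_c in the frame of bin_floor between -0.108 and 0.108 m and y of thin5_c in the frame of bin_floor between -0.093 and 0.093 m and z of thin5_c in the frame of bin_floor between 0 and 0.075 m)) and (((x of thick1_c in the frame of rest between -0.012 and 0.012 m and y of thick1_c in the frame of rest between -0.012 and 0.012 m and z of thick1_c in the frame of rest between 0.001 and 0.0265 m and (angle between thick1_c's own z axis and vertical below 0.08 rad or angle between thick1_c's own z axis and vertical above 3.06 rad) and angle between the x axis of thick1_c and the x axis of rest, either way round below 0.2 rad) and z of thick1_c in the frame of rest above 0.0215 m) or ((x of thick2_c in the frame of rest between -0.012 and 0.012 m and y of thick2_c in the frame of rest between -0.012 and 0.012 m and z of thick2_c in the frame of rest between 0.001 and 0.0265 m and (angle between thick2_c's own z axis and vertical below 0.08 rad or angle between thick2_c's own z axis and vertical above 3.06 rad) and angle between the x axis of thick2_c and the x axis of rest, either way round below 0.2 rad) and z of thick2_c in the frame of rest above 0.0215 m) or ((x of thin1_c in the frame of rest between -0.012 and 0.012 m and y of thin1_c in the frame of rest between -0.012 and 0.012 m and z of thin1_c in the frame of rest between 0.001 and 0.0305 m and (angle between thin1_c's own z axis and vertical below 0.08 rad or angle between thin1_c's own z axis and vertical above 3.06 rad) and angle between the x axis of thin1_c and the x axis of rest, either way round below 0.2 rad) and z of thin1_c in the frame of rest above 0.0255 m) or ((x of thin2_c in the frame of rest between -0.012 and 0.012 m and y of thin2_c in the frame of rest between -0.012 and 0.012 m and z of thin2_c in the frame of rest between 0.001 and 0.0305 m and (angle between thin2_c's own z axis and vertical below 0.08 rad or angle between thin2_c's own z axis and vertical above 3.06 rad) and angle between the x axis of thin2_c and the x axis of rest, either way round below 0.2 rad) and z of thin2_c in the frame of rest above 0.0255 m) or ((x of thin3_c in the frame of rest between -0.012 and 0.012 m and y of thin3_c in the frame of rest between -0.012 and 0.012 m and z of thin3_c in the frame of rest between 0.001 and 0.0305 m and (angle between thin3_c's own z axis and vertical below 0.08 rad or angle between thin3_c's own z axis and vertical above 3.06 rad) and angle between the x axis of thin3_c and the x axis of rest, either way round below 0.2 rad) and z of thin3_c in the frame of rest above 0.0255 m) or ((x of thin4_c in the frame of rest between -0.012 and 0.012 m and y of thin4_c in the frame of rest between -0.012 and 0.012 m and z of thin4_c in the frame of rest between 0.001 and 0.0305 m and (angle between thin4_c's own z axis and vertical below 0.08 rad or angle between thin4_c's own z axis and vertical above 3.06 rad) and angle between the x axis of thin4_c and the x axis of rest, either way round below 0.2 rad) and z of thin4_c in the frame of rest above 0.0255 m) or ((x of thin5_c in the frame of rest between -0.012 and 0.012 m and y of thin5_c in the frame of rest between -0.012 and 0.012 m and z of thin5_c in the frame of rest between 0.001 and 0.0305 m and (angle between thin5_c's own z axis and vertical below 0.08 rad or angle between thin5_c's own z axis and vertical above 3.06 rad) and angle between the x axis of thin5_c and the x axis of rest, either way round below 0.2 rad) and z of thin5_c in the frame of rest above 0.0255 m)) and value of joint lid below 0.06 rad and horizontal distance between weight_knob and mat_top below 0.03 m and angle between weight_knob's own z axis and vertical below 0.1 rad and height (world z) of weight_knob below 0.062 m); the robot touches nothing.
It fails at once if the tape roll is pushed more than 6 cm from its place (distance of tape_roll from where it was at the start of the episode above 0.06 m).
It fails at once if the copper bar is pushed more than 6 cm from its place (distance of copper_bar from where it was at the start of the episode above 0.06 m).
Of thick1, thick2 only 1 to 2 are there at a start; the rules pass over those that are not, and their reading is None.
Of thin1, thin2, thin3, thin4, thin5 only 4 to 5 are there at a start; the rules pass over those that are not, and their reading is None.
At some moment in a run one of thick1, thick2, thin1, thin2, thin3, thin4, thin5 may be knocked a few centimetres aside while the robot is not near it.
Once in a run the grip may slacken for a moment while it holds something.
It also fails if it takes over 210 s, if anything falls off the work surface, if the arm or the gripper's body presses on something with over 40 N, if the wrist force passes 120 N, or if a joint passes its speed limit or range.

## Working session

There is one attempt and no reset: what is moved stays moved. The work goes in short steps, Python scripts to look and compute and a tool call to move; the robot and the scene stay as the last step left them, time stands still between calls to the robot, and variables do not carry over. Pictures are saved under pics/ and viewed, at most 14 in all, crops included, and the job is handed in when it is done.

Besides the shell and the picture viewer there is one more tool, called in YAML: its name, and indented under it one key for each argument. carry_out: Moves the arm, as the interface text tells. Its arguments: {"type":"object","properties":{"slide":{"type":"array","items":{"type":"array","items":{"type":"number"}}},"spin":{"type":"array","items":{"type":"number"}},"fingers":{"type":"array","items":{"type":"number"}},"grip_force":{"type":"number"}},"required":["slide","spin","fingers"]}

```bash
mkdir -p pics
cat > h.py <<'E'
import numpy as np, cv2
from rig import bot, cams, job
def snap(name, fn, crop=None, s=1):
    c=cams.camera(name); im=c["frame"][:,:,::-1]
    np.savez(fn.replace('.png','.npz'),K=c["K"],E=c["extrinsics"],im=im)
    if crop: x0,y0,x1,y1=crop; im=im[y0:y1,x0:x1]
    if s!=1: im=cv2.resize(im,None,fx=s,fy=s,interpolation=cv2.INTER_CUBIC)
    cv2.imwrite(fn,im)
def ray(npz,u,v,z):
    d=np.load(npz); K,E=d['K'],d['E']; R,t=E[:3,:3],E[:3,3]
    o=-R.T@t; r=R.T@np.linalg.inv(K)@np.array([u,v,1.]); return o+r*(z-o[2])/r[2]
def proj(npz,p):
    d=np.load(npz); q=d['K']@(d['E'][:3,:3]@np.array(p)+d['E'][:3,3]); return q[:2]/q[2]
E
python3 - <<'E'
from h import *
snap("top","pics/t0.png",None,1.56); snap("scene","pics/s0.png",None,1.56)
o=bot.get_obs(); print(o['time'],o['ee_pos'],o['orientation'],o['grip_width'])
for n in ('t0','s0'):
    d=np.load(f'pics/{n}.npz'); print(d['K'],d['E'])
E
```

```text
0.1 [ 0.13367932 -0.55882041  0.23058419] [[ 9.72574139e-01  2.32592841e-01 -3.37364972e-04]
 [ 2.32593084e-01 -9.72572943e-01  1.52584943e-03]
 [ 2.67896100e-05 -1.56247046e-03 -9.99998779e-01]] 0.9992983606732099
[[495.91270043   0.         255.96058361]
 [  0.         495.91270043 193.96365443]
 [  0.           0.           1.        ]] [[-0.01643328 -0.99983795  0.00734962 -0.01097013]
 [-0.98988175  0.01523262 -0.14107479  0.51179534]
 [ 0.14093998 -0.00959358 -0.98997166  1.43771347]
 [ 0.          0.          0.          1.        ]]
[[388.39590612   0.         260.11708679]
 [  0.         388.39590612 193.35607703]
 [  0.           0.           1.        ]] [[ 0.78726719  0.61658827 -0.00541059 -0.41573359]
 [ 0.46550162 -0.60006667 -0.65055994 -0.17453046]
 [-0.40437435  0.50964585 -0.75943564  1.35204591]
 [ 0.          0.          0.          1.        ]]
```

View pics/t0.png

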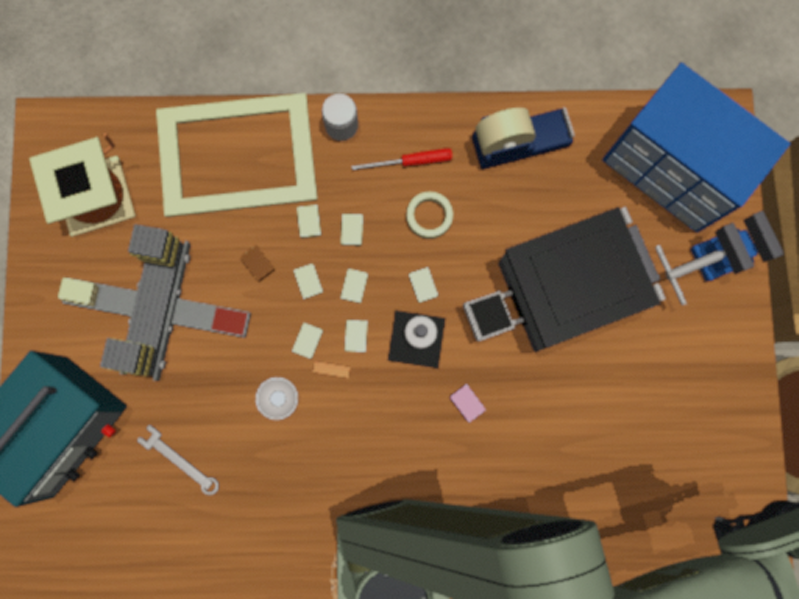

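View pics/s0.png

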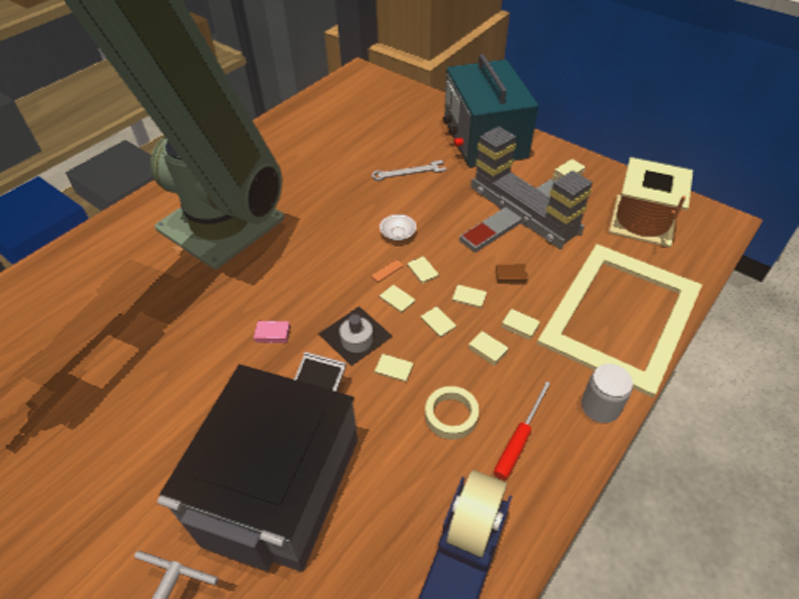

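The top view shows seven cream plates in the middle, at (308,220), (352,229), (308,281), (354,285), (424,284), (307,340) and (356,336). The red seat is at (230,321), the weight on its mat at (420,331), the lever pad at (490,316) and the bin at (583,280). Brown and pink decoys lie at (257,263) and (467,402). I'll enlarge to tell thick plates from thin.

Run:
```python
from h import *
t=np.load('pics/t0.npz')['im']; s=np.load('pics/s0.npz')['im']
a=cv2.resize(t[120:246,180:320],None,fx=5.4,fy=4.7*5.4/4.7*0.85,interpolation=cv2.INTER_CUBIC) if 0 else cv2.resize(t[120:240,180:340],None,fx=5,fy=5,interpolation=cv2.INTER_CUBIC)
b=cv2.resize(s[150:260,225:360],None,fx=5,fy=5,interpolation=cv2.INTER_CUBIC)
cv2.imwrite('pics/t0c.png',a); cv2.imwrite('pics/s0c.png',b)
# plates: cream segmentation in top, min-area rects
hsv=cv2.cvtColor(t,cv2.COLOR_BGR2HSV); g=t.astype(int)
m=((g[:,:,1]>170)&(g[:,:,2]>170)&(g[:,:,0]>130)).astype(np.uint8)
n,l,st,c=cv2.connectedComponentsWithStats(m)
for i in range(1,n):
    if 80<st[i,4]<800 and 180<c[i,0]<300 and 120<c[i,1]<240:
        r=cv2.minAreaRect(np.argwhere(l==i)[:,::-1].astype(np.float32))
        P=np.array([ray('pics/t0.npz',u,v,.012)[:2] for u,v in cv2.boxPoints(r)])
        e=P[1]-P[0]; f=P[2]-P[1]; L=e if np.hypot(*e)>np.hypot(*f) else f
        print(st[i,4],c[i].round(1),P.mean(0).round(4),'len',np.hypot(*e).round(3),np.hypot(*f).round(3),'ang',round(np.degrees(np.arctan2(L[1],L[0]))%180,1))
```

```text
289 [275.2 136.7] [ 0.6927 -0.0808] len 0.086 0.085 ang 89.2
227 [197.4 140.9] [0.6824 0.1574] len 0.037 0.058 ang 6.1
236 [225. 146.] [0.6649 0.073 ] len 0.037 0.056 ang 179.5
241 [196.9 179.5] [0.562  0.1591] len 0.038 0.058 ang 18.0
241 [226.6 182.5] [0.5518 0.0689] len 0.058 0.038 ang 165.8
241 [271. 182.] [ 0.551  -0.0656] len 0.038 0.059 ang 18.5
195 [269.7 212.6] [ 0.4597 -0.0592] len 0.051 0.054 ang 178.7
253 [227.5 214.7] [0.4541 0.0671] len 0.039 0.057 ang 179.4
248 [196.5 217.8] [0.4456 0.16  ] len 0.058 0.038 ang 157.5
```

View pics/s0c.png

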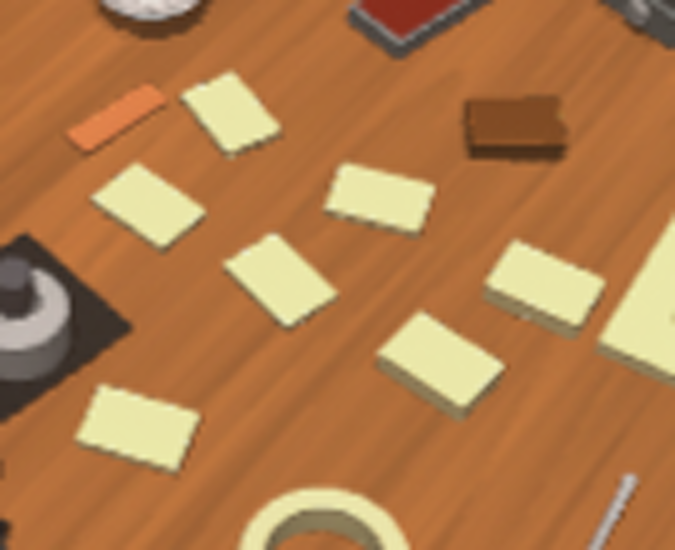

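View pics/t0c.png

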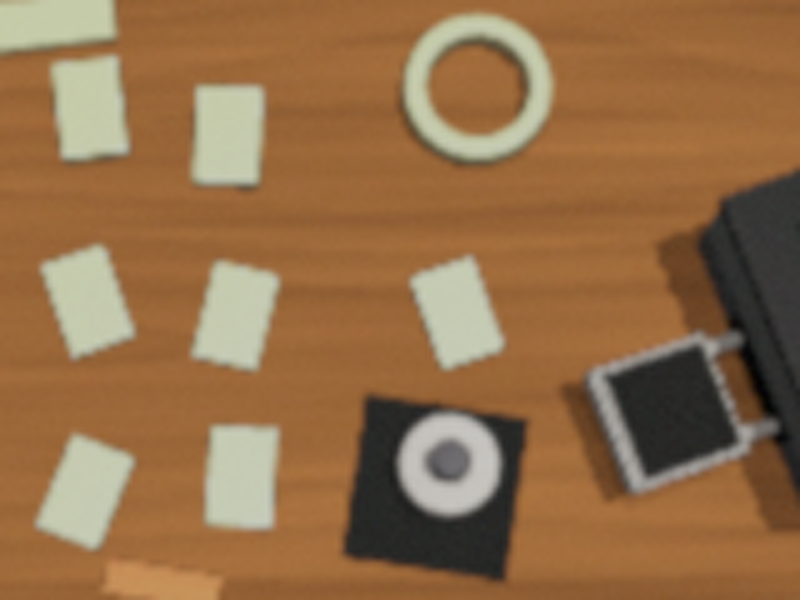

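The scene crop shows tall side faces on the two plates at (545,285) and (430,365). Those are the thick ones, at world (0.682,0.157) and (0.665,0.073), and the other five are thin. Next I'll work out the fixtures.

Run:
```python
from h import *
N='pics/t0.npz'; t=np.load(N)['im'].astype(int)
def info(name,px,z,f=lambda p:p):
    P=np.array([ray(N,*f(np.array(p,float)),z)[:2] for p in px]); print(name,P.mean(0).round(4),P.round(3).tolist()); return P
c5=lambda p:p/5+np.array([180,120])-.4; c1=lambda p:p/1.56
info('knobtop',[(449,459)],.066,c5); info('disc',[(450,464)],.034,c5)
info('mat',[(367,397),(525,421),(503,579),(346,553)],.002,c5)
P=info('pad',[(593,378),(636,492),(752,435),(700,338)],.049,c5)
Q=info('lid',[(502,250),(540,349),(663,297),(624,208)],.132,c1)
for a,b in((0,3),(1,2)):
    for X in(P,Q): d=X[b]-X[a]; print(np.degrees(np.arctan2(d[1],d[0])).round(1),np.hypot(*d).round(3))
m=((t[:,:,2]>90)&(t[:,:,1]<50)&(t[:,:,0]<50)).astype(np.uint8); m[:,:130]=0;m[:,170:]=0;m[:190]=0;m[225:]=0
r=cv2.minAreaRect(np.argwhere(m)[:,::-1].astype(np.float32)); R=info('rest',cv2.boxPoints(r),.016)
for k in range(2): d=R[k+1]-R[k]; print(np.degrees(np.arctan2(d[1],d[0])).round(1),np.hypot(*d).round(3))
```

```text
knobtop [ 0.4557 -0.0569] [[0.456, -0.057]]
disc [ 0.4561 -0.0586] [[0.456, -0.059]]
mat [ 0.4455 -0.0506] [[0.501, -0.01], [0.485, -0.106], [0.389, -0.09], [0.407, 0.004]]
pad [ 0.4841 -0.1884] [[0.504, -0.143], [0.436, -0.167], [0.469, -0.236], [0.527, -0.207]]
lid [ 0.5419 -0.3472] [[0.591, -0.205], [0.411, -0.266], [0.501, -0.489], [0.665, -0.429]]
-70.3 0.068
-71.6 0.237
-64.8 0.077
-68.2 0.241
rest [1.1497 0.784 ] [[1.15, 0.784], [1.15, 0.784], [1.15, 0.784], [1.15, 0.784]]
0.0 0.0
0.0 0.0
```

carry_out:
  slide:
    - [0.0201,0.0313,0]
    - [0.0201,0.0313,0]
    - [0.0201,0.0313,0]
    - [0.0201,0.0313,0]
    - [0.0201,0.0313,0]
  spin: [0.105,0.105,0.105,0.105,0.105]
  fingers: [1,1,1,1,1]
  grip_force: 60

```text
time: 0.52
ee_pos: [0.2346, -0.401, 0.2309]
orientation: [[0.722, 0.692, -0.0], [0.692, -0.722, 0.001], [0.0, -0.001, -1.0]]
ft_force: [1.3, -0.4, 0.2]
grip_width: 1.0
finger_force: 0.0
```

carry_out:
  slide:
    - [0.0201,0.0313,0]
    - [0.0201,0.0313,0]
    - [0.0201,0.0313,0]
    - [0.0201,0.0313,0]
    - [0.0201,0.0313,0]
  spin: [0.105,0.105,0.105,0.105,0.105]
  fingers: [1,1,1,1,1]

```text
time: 0.93
ee_pos: [0.3351, -0.2444, 0.2312]
orientation: [[0.278, 0.961, -0.0], [0.961, -0.278, 0.0], [0.0, -0.0, -1.0]]
ft_force: [1.9, -1.2, -0.2]
grip_width: 0.998
finger_force: 0.0
```

carry_out:
  slide:
    - [0.0201,0.0313,0]
    - [0.0201,0.0313,0]
    - [0.0201,0.0313,0]
    - [0.0201,0.0313,0]
    - [0.0201,0.0313,0]
  spin: [0.105,0.105,0.105,0.105,0.105]
  fingers: [1,1,1,1,1]

```text
time: 1.35
ee_pos: [0.4357, -0.0879, 0.2312]
orientation: [[-0.242, 0.97, -0.0], [0.97, 0.242, -0.0], [-0.0, -0.0, -1.0]]
ft_force: [0.1, -1.3, 0.8]
grip_width: 1.001
finger_force: 0.0
```

carry_out:
  slide:
    - [0.0201,0.0313,0]
    - [0,0,-0.02]
    - [0,0,-0.02]
    - [0,0,0]
    - [0,0,0]
  spin: [0.105,0,0,0,0]
  fingers: [1,1,1,1,1]

```text
time: 1.77
ee_pos: [0.4546, -0.0582, 0.1906]
orientation: [[-0.338, 0.941, -0.003], [0.941, 0.338, 0.0], [0.001, -0.003, -1.0]]
ft_force: [0.1, -0.2, 0.6]
grip_width: 1.001
finger_force: 0.0
```

Run:
```python
from h import *
snap("wrist","pics/w0.png",None,1.56)
o=bot.get_obs(); d=np.load('pics/w0.npz'); print(o['time'],o['ee_pos'],o['orientation'][:,1] if hasattr(o['orientation'],'shape') else o['orientation'], d['K'][0],proj('pics/w0.npz',[.456,-.058,.066]))
N='pics/t0.npz'; t=np.load(N)['im'].astype(int)
m=((t[:,:,2]>2.6*t[:,:,1])&(t[:,:,2]>70)).astype(np.uint8); m[:,:125]=0;m[:,170:]=0;m[:190]=0;m[225:]=0
print(m.sum())
if m.sum()>20:
    r=cv2.minAreaRect(np.argwhere(m)[:,::-1].astype(np.float32)); R=np.array([ray(N,u,v,.016)[:2] for u,v in cv2.boxPoints(r)]); print(r,R.mean(0))
    for k in range(2): e=R[k+1]-R[k]; print(np.degrees(np.arctan2(e[1],e[0])).round(1),np.hypot(*e).round(3))
```

```text
1.8167 [ 0.45536973 -0.05858365  0.19159742] [ 9.41524419e-01  3.36944694e-01 -2.01908000e-04] [291.07803557   0.         254.83821987] [258.23631049 182.94548492]
28
((146.71998596191406, 204.95997619628906), (16.404878616333008, 10.465181350708008), 8.130102157592773) [0.48620415 0.30886474]
-7.1 0.031
-99.1 0.049
```

View pics/w0.png

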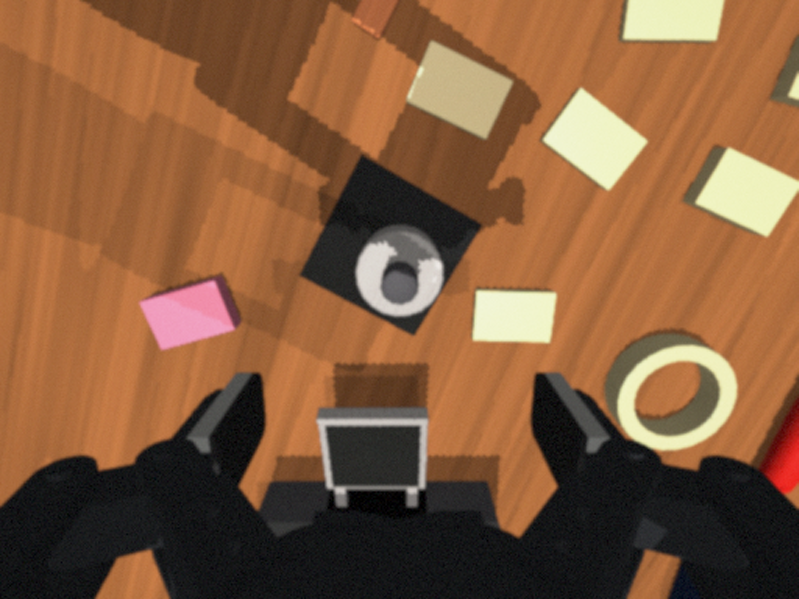

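The knob top is at (400,283), within about 1 mm of the prediction. The pad and plates show clearly, so I'll grip the knob.

carry_out:
  slide:
    - [0,0,-0.035]
    - [0,0,-0.035]
    - [0,0,-0.035]
    - [0,0,-0.03]
    - [0,0,-0.015]
  spin: [0,0,0,0,0]
  fingers: [1,1,1,1,1]

```text
time: 2.23
ee_pos: [0.4544, -0.0589, 0.0396]
orientation: [[-0.336, 0.942, -0.002], [0.942, 0.336, 0.0], [0.001, -0.002, -1.0]]
ft_force: [0.2, -0.4, 0.3]
grip_width: 1.003
finger_force: 0.0
```

carry_out:
  slide:
    - [0,0,0]
    - [0,0,0]
    - [0,0,0]
    - [0,0,0]
    - [0,0,0]
  spin: [0,0,0,0,0]
  fingers: [0,0,0,0,0]
  grip_force: 80

```text
time: 2.65
ee_pos: [0.4565, -0.0587, 0.0429]
orientation: [[-0.337, 0.941, 0.003], [0.941, 0.337, -0.001], [-0.002, 0.003, -1.0]]
ft_force: [-0.8, -1.0, 4.8]
grip_width: 0.304
finger_force: 3.6
```

carry_out:
  slide:
    - [0,0,0]
    - [0,0,0]
    - [0,0,0]
    - [0,0,0]
    - [0,0,0.01]
  spin: [0,0,0,0,0]
  fingers: [0,0,0,0,0]

```text
time: 3.07
ee_pos: [0.4541, -0.0583, 0.0509]
orientation: [[-0.337, 0.941, -0.003], [0.941, 0.337, 0.0], [0.001, -0.002, -1.0]]
ft_force: [0.4, -0.2, -7.3]
grip_width: 0.248
finger_force: 79.4
```

carry_out:
  slide:
    - [0,0,0.03]
    - [0,0,0.03]
    - [0,0,0.03]
    - [0,0,0]
    - [0,0,0]
  spin: [0,0,0,0,0]
  fingers: [0,0,0,0,0]

```text
time: 3.48
ee_pos: [0.4557, -0.0584, 0.1422]
orientation: [[-0.337, 0.941, 0.003], [0.941, 0.337, -0.0], [-0.001, 0.003, -1.0]]
ft_force: [-0.3, -0.2, -7.6]
grip_width: 0.253
finger_force: 80.1
```

carry_out:
  slide:
    - [0.0065,-0.032,0]
    - [0.0065,-0.032,0]
    - [0.0065,-0.032,0]
    - [0.0065,-0.0315,0]
    - [0,0,0]
  spin: [0,0,0,0,0]
  fingers: [0,0,0,0,0]

```text
time: 3.9
ee_pos: [0.4819, -0.1909, 0.139]
orientation: [[-0.334, 0.942, -0.001], [0.942, 0.334, -0.003], [-0.003, -0.002, -1.0]]
ft_force: [1.2, 0.7, -6.5]
grip_width: 0.25
finger_force: 79.9
```

carry_out:
  slide:
    - [0,0,-0.02]
    - [0,0,-0.02]
    - [0,0,-0.015]
    - [0,0,-0.01]
    - [0,0,-0.01]
  spin: [0,0,0,0,0]
  fingers: [0,0,0,0,0]

```text
time: 4.32
ee_pos: [0.4795, -0.1847, 0.0641]
orientation: [[-0.337, 0.941, -0.005], [0.941, 0.337, 0.003], [0.004, -0.004, -1.0]]
ft_force: [-1.0, 2.2, -0.0]
grip_width: 0.247
finger_force: 80.6
```

carry_out:
  slide:
    - [0,0,-0.004]
    - [0,0,0]
    - [0,0,0]
    - [0,0,0]
    - [0,0,0]
  spin: [0,0,0,0,0]
  fingers: [0,0,0,0,0]

```text
time: 4.73
ee_pos: [0.4815, -0.1861, 0.0624]
orientation: [[-0.337, 0.941, 0.0], [0.941, 0.337, -0.0], [-0.001, 0.0, -1.0]]
ft_force: [-0.5, -0.6, -5.3]
grip_width: 0.254
finger_force: 80.0
```

Run:
```python
from h import *
a=bot.get_obs(); print(a['ee_pos'],a['ft_force'])
for n in('scene','top'):
    snap(n,f'pics/{n}1.png')
a=cv2.imread('pics/scene1.png')[150:384,90:290]; b=cv2.imread('pics/top1.png')[100:260,230:440]
a=cv2.resize(a,None,fx=2,fy=2); b=cv2.resize(b,None,fx=1.85,fy=468/160)
cv2.imwrite('pics/c1.png',np.hstack([a,b]))
```

```text
[ 0.4814627  -0.18607836  0.06241185] [-0.52526435 -0.63739784 -5.32310754]
```

View pics/c1.png

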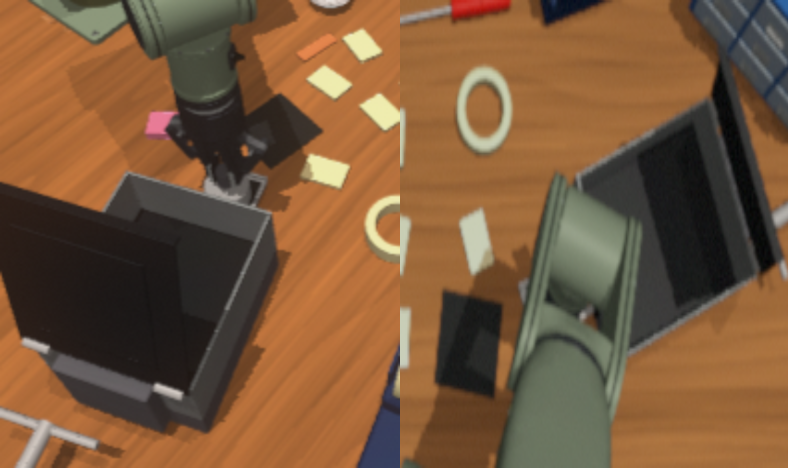

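The lid stands up with the weight pressing on the pad. I'll lower the last 2 mm, let go, rise and head for the nearest thin plate.

carry_out:
  slide:
    - [0,0,-0.002]
    - [0,0,0]
    - [0,0,0]
    - [0,0,0]
    - [0,0,0]
  spin: [0,0,0,0,0]
  fingers: [0,0.7,0.7,0.7,0.7]

```text
time: 5.25
ee_pos: [0.4822, -0.1863, 0.061]
orientation: [[-0.337, 0.941, 0.002], [0.941, 0.337, -0.001], [-0.001, 0.002, -1.0]]
ft_force: [-0.1, 0.2, -0.2]
grip_width: 0.701
finger_force: 0.0
```

carry_out:
  slide:
    - [0,0,0.01]
    - [0,0,0.025]
    - [0,0,0.035]
    - [0,0,0.035]
    - [0,0,0]
  spin: [0,0,0,0,0]
  fingers: [0.7,0.7,0.7,0.7,0.7]

```text
time: 5.67
ee_pos: [0.4855, -0.1876, 0.173]
orientation: [[-0.337, 0.941, 0.014], [0.941, 0.337, -0.006], [-0.01, 0.011, -1.0]]
ft_force: [1.2, -0.3, 0.6]
grip_width: 0.699
finger_force: 0.0
```

carry_out:
  slide:
    - [0.0139,0.024,0]
    - [0.0139,0.024,0]
    - [0.0139,0.024,0]
    - [0.0139,0.024,0]
    - [0.0139,0.024,0]
  spin: [-0.114,-0.114,-0.114,-0.114,-0.114]
  fingers: [0.7,0.7,0.7,0.7,0.7]

```text
time: 6.08
ee_pos: [0.5515, -0.0648, 0.166]
orientation: [[0.23, 0.973, 0.001], [0.973, -0.23, -0.0], [0.0, 0.001, -1.0]]
ft_force: [0.3, -1.2, 0.7]
grip_width: 0.702
finger_force: 0.0
```

carry_out:
  slide:
    - [0,0,0]
    - [0,0,0]
    - [0,0,0]
    - [0,0,0]
    - [0,0,0]
  spin: [-0.114,-0.114,-0.114,-0.114,-0.114]
  fingers: [0.7,0.7,0.7,0.7,0.7]

```text
time: 6.5
ee_pos: [0.551, -0.0658, 0.1658]
orientation: [[0.718, 0.696, 0.001], [0.696, -0.718, -0.0], [0.0, 0.001, -1.0]]
ft_force: [0.1, -0.1, 0.1]
grip_width: 0.697
finger_force: 0.0
```

carry_out:
  slide:
    - [0,0,0]
    - [0,0,0]
    - [0,0,0]
    - [0,0,0]
    - [0,0,0]
  spin: [-0.114,-0.114,-0.114,-0.114,0]
  fingers: [0.7,0.7,0.7,0.7,0.7]

```text
time: 6.92
ee_pos: [0.551, -0.066, 0.1658]
orientation: [[0.95, 0.312, 0.001], [0.312, -0.95, -0.0], [0.001, 0.0, -1.0]]
ft_force: [-0.3, -1.1, -0.0]
grip_width: 0.702
finger_force: 0.0
```

```bash
cat >> h.py <<'E'
def plates(npz,z=.008,box=None,show=True):
    t=np.load(npz)['im'].astype(int); b,g,r=[t[:,:,i] for i in range(3)]
    m=((g>.85*r)&(b>.55*r)&(b<.95*r)&(r>100)&(g>90)).astype(np.uint8)
    n,l,st,c=cv2.connectedComponentsWithStats(m)
    out=[]
    for i in range(1,n):
        if st[i,4]<120: continue
        q=cv2.findContours((l==i).astype(np.uint8),cv2.RETR_EXTERNAL,cv2.CHAIN_APPROX_NONE)[0][0]
        P=np.array([ray(npz,u,v,z)[:2] for u,v in q[:,0]]).astype(np.float32)
        rc=cv2.minAreaRect(P); B=cv2.boxPoints(rc); e,f=B[1]-B[0],B[2]-B[1]
        L=e if np.hypot(*e)>np.hypot(*f) else f; s=sorted(rc[1])
        if s[1]<.045 or s[1]>.075 or s[0]<.025 or s[0]>.05: continue
        out.append((*rc[0],np.degrees(np.arctan2(L[1],L[0]))%180-90))
        if show: print('xy',np.round(rc[0],4),'size',np.round(s,3),'short axis ang',round(out[-1][2],1))
    return out
E
python3 - <<'E'
from h import *
snap('wrist','pics/w2.png',None,1.56); snap('top','pics/t2.png')
o=bot.get_obs(); print(o['time'],o['ee_pos'],np.degrees(np.arctan2(o['orientation'][1][1],o['orientation'][0][1])))
print('w');plates('pics/w2.npz');print('t');plates('pics/t2.npz')
E
```

```text
7.0167 [ 0.55093913 -0.06593649  0.16568662] -71.56822804665356
w
xy [0.6564 0.0719] size [0.045 0.053] short axis ang 87.1
xy [0.5607 0.1554] size [0.043 0.06 ] short axis ang -71.0
xy [0.5499 0.0665] size [0.041 0.061] short axis ang 75.9
xy [ 0.5493 -0.0675] size [0.04 0.06] short axis ang -71.8
xy [0.4449 0.1573] size [0.041 0.063] short axis ang 68.0
xy [0.4526 0.0639] size [0.041 0.062] short axis ang 85.7
t
xy [0.6819 0.1575] size [0.042 0.063] short axis ang -83.7
xy [0.6643 0.0732] size [0.043 0.06 ] short axis ang 89.2
xy [0.5621 0.1584] size [0.042 0.062] short axis ang -71.8
xy [0.5517 0.0693] size [0.041 0.061] short axis ang 75.6
xy [0.453  0.0659] size [0.042 0.06 ] short axis ang 89.1
xy [0.4457 0.1604] size [0.042 0.062] short axis ang 68.1
xy [ 0.398  -0.7645] size [0.042 0.063] short axis ang 85.1
xy [-0.0162 -0.0712] size [0.036 0.058] short axis ang -1.0
```

View pics/w2.png

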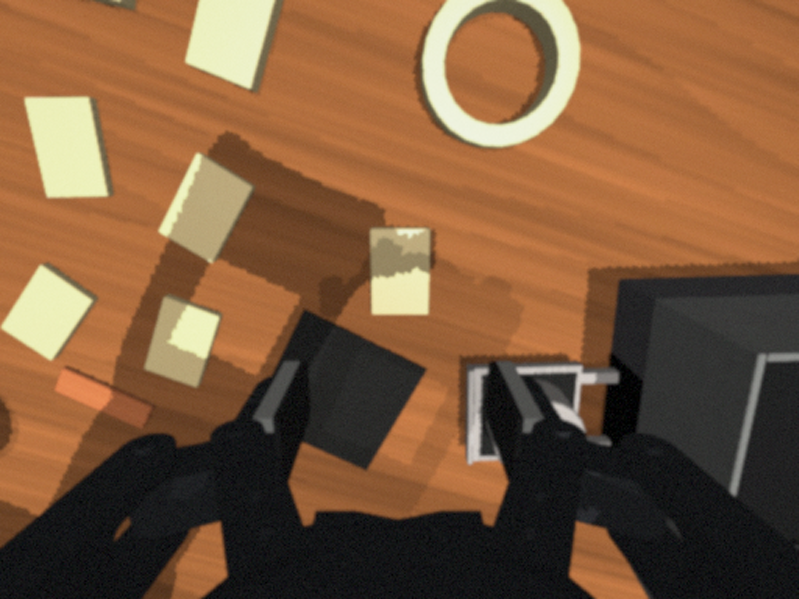

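The wrist view centres the thin plate at (400,272) as expected. The bin side at (700,400) looks odd, as if the lid is down, so I'll check the weight and lid.

Run:
```python
from h import *
snap('scene','pics/s3.png')
a=cv2.imread('pics/s3.png')[150:384,90:290]; b=cv2.imread('pics/t2.png')[120:260,250:440]
a=cv2.resize(a,None,fx=2,fy=2); b=cv2.resize(b,None,fx=2.1,fy=468/140)
cv2.imwrite('pics/c3.png',np.hstack([a,b]))
```

```text
(no output)
```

View pics/c3.png

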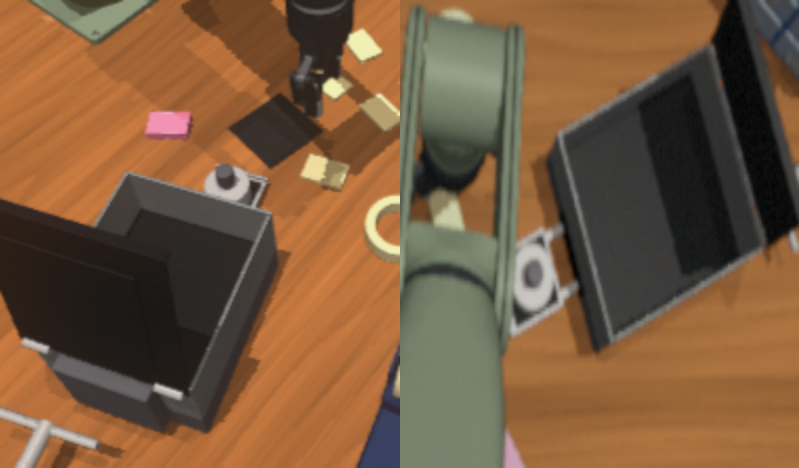

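The lid stays up and the weight stands upright on the pad. Now I'll grasp the plate.

carry_out:
  slide:
    - [0,0,-0.04]
    - [0,0,-0.04]
    - [0,0,-0.04]
    - [0,0,-0.03]
    - [0,0,-0.012]
  spin: [0,0,0,0,0]
  fingers: [0.7,0.7,0.7,0.7,0.7]

```text
time: 7.48
ee_pos: [0.5479, -0.0655, -0.0008]
orientation: [[0.949, 0.315, -0.007], [0.315, -0.949, 0.001], [-0.007, -0.003, -1.0]]
ft_force: [-0.1, -0.0, 0.2]
grip_width: 0.702
finger_force: 0.0
```

carry_out:
  slide:
    - [0,0,-0.005]
    - [0,0,0]
    - [0,0,0]
    - [0,0,0]
    - [0,0,0]
  spin: [0,0,0,0,0]
  fingers: [0.7,0.7,0.3,0.3,0.3]
  grip_force: 40

```text
time: 7.9
ee_pos: [0.5522, -0.0661, 0.0]
orientation: [[0.95, 0.314, 0.004], [0.314, -0.95, -0.001], [0.003, 0.002, -1.0]]
ft_force: [0.3, -0.3, 3.2]
grip_width: 0.448
finger_force: 40.6
```

carry_out:
  slide:
    - [0,0,0]
    - [0,0,0]
    - [0,0,0.01]
    - [0,0,0.02]
    - [0,0,0.03]
  spin: [0,0,0,0,0]
  fingers: [0.2,0.2,0.2,0.2,0.2]

```text
time: 8.32
ee_pos: [0.5488, -0.0657, 0.0575]
orientation: [[0.95, 0.313, -0.006], [0.313, -0.95, 0.001], [-0.005, -0.002, -1.0]]
ft_force: [-0.4, -0.1, -0.8]
grip_width: 0.453
finger_force: 40.4
```

carry_out:
  slide:
    - [0,0,0.04]
    - [0,0,0.04]
    - [0,0,0.04]
    - [-0.0023,-0.037,0.01]
    - [-0.0023,-0.037,0]
  spin: [0,0,0,0,0]
  fingers: [0.2,0.2,0.2,0.2,0.2]

```text
time: 8.73
ee_pos: [0.5484, -0.1399, 0.194]
orientation: [[0.948, 0.317, 0.01], [0.317, -0.948, -0.003], [0.008, 0.006, -1.0]]
ft_force: [0.7, -0.4, -0.2]
grip_width: 0.452
finger_force: 40.4
```

carry_out:
  slide:
    - [-0.0023,-0.037,0]
    - [-0.0023,-0.037,0]
    - [-0.0023,-0.037,0]
    - [-0.0023,-0.037,0]
    - [-0.0023,-0.037,0]
  spin: [0,0,0,0,0]
  fingers: [0.2,0.2,0.2,0.2,0.2]

```text
time: 9.15
ee_pos: [0.534, -0.3265, 0.1891]
orientation: [[0.95, 0.313, 0.0], [0.313, -0.95, -0.0], [0.0, 0.0, -1.0]]
ft_force: [1.0, -0.8, -0.7]
grip_width: 0.451
finger_force: 40.4
```

carry_out:
  slide:
    - [0,0,-0.035]
    - [0,0,-0.035]
    - [0,0,-0.02]
    - [0,0,0]
    - [0,0,0]
  spin: [0,0,0,0,0]
  fingers: [0.2,0.2,0.2,0.2,0.7]

```text
time: 9.57
ee_pos: [0.5342, -0.3247, 0.0981]
orientation: [[0.95, 0.313, -0.002], [0.313, -0.95, 0.001], [-0.001, -0.001, -1.0]]
ft_force: [-0.1, -0.4, 0.3]
grip_width: 0.579
finger_force: 0.0
```

carry_out:
  slide:
    - [0,0,0]
    - [0,0,0]
    - [0,0,0.03]
    - [0,0,0.03]
    - [0,0,0.03]
  spin: [0,0,0,0,0]
  fingers: [0.7,0.7,0.7,0.7,0.7]

```text
time: 9.98
ee_pos: [0.5352, -0.3249, 0.1913]
orientation: [[0.949, 0.314, 0.002], [0.314, -0.949, -0.001], [0.001, 0.002, -1.0]]
ft_force: [0.5, -0.6, -0.0]
grip_width: 0.701
finger_force: 0.0
```

carry_out:
  slide:
    - [0.0017,0.0393,0]
    - [0.0017,0.0393,0]
    - [0.0017,0.0393,0]
    - [0.0017,0.0393,0]
    - [0.0017,0.0393,0]
  spin: [-0.1145,-0.1145,-0.1145,-0.1145,-0.1145]
  fingers: [0.7,0.7,0.7,0.7,0.7]

```text
time: 10.4
ee_pos: [0.5438, -0.1268, 0.1907]
orientation: [[0.966, -0.257, 0.004], [-0.257, -0.966, -0.001], [0.004, -0.0, -1.0]]
ft_force: [0.6, 0.2, 0.3]
grip_width: 0.698
finger_force: 0.0
```

carry_out:
  slide:
    - [0.0017,0.0393,0]
    - [0.0017,0.0393,0]
    - [0.0017,0.0393,0]
    - [0.0017,0.0393,0]
    - [0.0017,0.0393,0]
  spin: [0,0,0,0,0]
  fingers: [0.7,0.7,0.7,0.7,0.7]

```text
time: 10.82
ee_pos: [0.5522, 0.0703, 0.1907]
orientation: [[0.968, -0.251, 0.004], [-0.251, -0.968, 0.0], [0.004, -0.001, -1.0]]
ft_force: [0.0, -0.0, -0.1]
grip_width: 0.703
finger_force: 0.0
```

```bash
cat > look.py <<'E'
from h import *
import sys
n=sys.argv[1]
for k in('wrist','top'): snap(k,f'pics/{k}_{n}.png'); print(k); plates(f'pics/{k}_{n}.npz')
o=bot.get_obs(); print(o['time'],o['ee_pos'],np.degrees(np.arctan2(o['orientation'][1][1],o['orientation'][0][1])).round(1))
E
python3 look.py 4
```

```text
wrist
xy [0.6611 0.0711] size [0.042 0.062] short axis ang 86.8
xy [0.6794 0.1564] size [0.043 0.063] short axis ang -83.6
xy [0.55   0.0674] size [0.04 0.06] short axis ang 76.6
xy [0.5607 0.1562] size [0.041 0.06 ] short axis ang -70.8
xy [0.4521 0.0647] size [0.04  0.062] short axis ang 86.2
xy [0.4444 0.1567] size [0.038 0.062] short axis ang 66.7
top
xy [0.5626 0.155 ] size [0.033 0.061] short axis ang -72.0
xy [ 0.5429 -0.3351] size [0.045 0.066] short axis ang -70.9
xy [ 0.3965 -0.7644] size [0.042 0.066] short axis ang 85.1
10.9167 [0.55244917 0.07344656 0.19052966] -104.2
```

carry_out:
  slide:
    - [0,0,-0.04]
    - [0,0,-0.04]
    - [0,0,-0.04]
    - [0,0,-0.04]
    - [0,0,-0.02]
  spin: [0,0,0,0,0]
  fingers: [0.7,0.7,0.7,0.7,0.7]

```text
time: 11.33
ee_pos: [0.5501, 0.0674, 0.0058]
orientation: [[0.968, -0.251, -0.003], [-0.251, -0.968, -0.001], [-0.003, 0.002, -1.0]]
ft_force: [-0.7, -0.0, -0.2]
grip_width: 0.701
finger_force: 0.0
```

carry_out:
  slide:
    - [0,0,-0.012]
    - [0,0,0]
    - [0,0,0]
    - [0,0,0]
    - [0,0,0]
  spin: [0,0,0,0,0]
  fingers: [0.7,0.7,0.3,0.3,0.3]

```text
time: 11.75
ee_pos: [0.5537, 0.0676, -0.0012]
orientation: [[0.968, -0.251, 0.005], [-0.251, -0.968, -0.0], [0.005, -0.001, -1.0]]
ft_force: [-0.8, -1.0, 5.2]
grip_width: 0.45
finger_force: 43.4
```

carry_out:
  slide:
    - [0,0,0]
    - [0,0,0]
    - [0,0,0.01]
    - [0,0,0.02]
    - [0,0,0.03]
  spin: [0,0,0,0,0]
  fingers: [0.2,0.2,0.2,0.2,0.2]

```text
time: 12.17
ee_pos: [0.5504, 0.0676, 0.0563]
orientation: [[0.968, -0.251, -0.004], [-0.251, -0.968, -0.001], [-0.004, 0.001, -1.0]]
ft_force: [1.1, -0.4, -0.1]
grip_width: 0.455
finger_force: 40.4
```

carry_out:
  slide:
    - [0,0,0.04]
    - [0,0,0.04]
    - [0,0,0.04]
    - [-0.0017,-0.0393,0.01]
    - [-0.0017,-0.0393,0]
  spin: [0,0,0,0,0]
  fingers: [0.2,0.2,0.2,0.2,0.2]

```text
time: 12.58
ee_pos: [0.5511, -0.0103, 0.1926]
orientation: [[0.969, -0.247, 0.012], [-0.247, -0.969, -0.001], [0.012, -0.002, -1.0]]
ft_force: [0.6, -0.9, -0.9]
grip_width: 0.453
finger_force: 40.4
```

carry_out:
  slide:
    - [-0.0017,-0.0393,0]
    - [-0.0017,-0.0393,0]
    - [-0.0017,-0.0393,0]
    - [-0.0017,-0.0393,0]
    - [-0.0017,-0.0393,0]
  spin: [0,0,0,0,0]
  fingers: [0.2,0.2,0.2,0.2,0.2]

```text
time: 13.0
ee_pos: [0.5394, -0.2091, 0.1881]
orientation: [[0.968, -0.251, 0.002], [-0.251, -0.968, -0.001], [0.002, 0.0, -1.0]]
ft_force: [1.0, 0.5, -0.2]
grip_width: 0.455
finger_force: 40.4
```

carry_out:
  slide:
    - [-0.0017,-0.0393,0]
    - [-0.0017,-0.0393,0]
    - [-0.0017,-0.0393,0]
    - [0,0,0]
    - [0,0,-0.03]
  spin: [0,0,0,0,0]
  fingers: [0.2,0.2,0.2,0.2,0.2]

```text
time: 13.42
ee_pos: [0.5376, -0.3297, 0.1629]
orientation: [[0.967, -0.255, 0.012], [-0.255, -0.967, -0.008], [0.014, 0.005, -1.0]]
ft_force: [1.4, 0.8, -0.2]
grip_width: 0.453
finger_force: 40.5
```

carry_out:
  slide:
    - [0,0,-0.03]
    - [0,0,-0.03]
    - [0,0,0]
    - [0,0,0]
    - [0,0,0]
  spin: [0,0,0,0,0]
  fingers: [0.2,0.2,0.2,0.7,0.7]

```text
time: 13.83
ee_pos: [0.536, -0.3255, 0.0987]
orientation: [[0.968, -0.251, 0.003], [-0.251, -0.968, -0.002], [0.004, 0.001, -1.0]]
ft_force: [0.5, 0.9, -0.1]
grip_width: 0.694
finger_force: 0.0
```

carry_out:
  slide:
    - [0,0,0]
    - [0,0,0.03]
    - [0,0,0.03]
    - [0,0,0.03]
    - [0,0,0]
  spin: [0,0,0,0,0]
  fingers: [0.7,0.7,0.7,0.7,0.7]

```text
time: 14.25
ee_pos: [0.5385, -0.3271, 0.1958]
orientation: [[0.968, -0.251, 0.014], [-0.251, -0.968, -0.009], [0.016, 0.005, -1.0]]
ft_force: [0.7, -0.3, 0.1]
grip_width: 0.7
finger_force: 0.0
```

carry_out:
  slide:
    - [-0.00815,0.039,0]
    - [-0.00815,0.039,0]
    - [-0.00815,0.039,0]
    - [-0.00815,0.039,0]
    - [-0.00815,0.039,0]
  spin: [0.07,0.07,0.07,0,0]
  fingers: [0.7,0.7,0.7,0.7,0.7]

```text
time: 14.67
ee_pos: [0.494, -0.1285, 0.1881]
orientation: [[0.999, -0.044, 0.004], [-0.044, -0.999, -0.001], [0.004, 0.001, -1.0]]
ft_force: [1.4, 0.0, -0.4]
grip_width: 0.702
finger_force: 0.0
```

carry_out:
  slide:
    - [-0.00815,0.039,0]
    - [-0.00815,0.039,0]
    - [-0.00815,0.039,0]
    - [-0.00815,0.039,0]
    - [-0.00815,0.039,0]
  spin: [0,0,0,0,0]
  fingers: [0.7,0.7,0.7,0.7,0.7]

```text
time: 15.08
ee_pos: [0.4532, 0.0669, 0.1882]
orientation: [[0.999, -0.044, 0.004], [-0.044, -0.999, 0.0], [0.004, -0.001, -1.0]]
ft_force: [1.2, 0.6, -0.4]
grip_width: 0.7
finger_force: 0.0
```

```bash
python3 look.py 5
```

```text
wrist
xy [0.5601 0.1569] size [0.041 0.061] short axis ang -71.1
xy [0.4515 0.0646] size [0.041 0.061] short axis ang 86.6
xy [0.4437 0.1583] size [0.04  0.062] short axis ang 68.0
xy [ 0.4442 -0.1907] size [0.027 0.061] short axis ang 14.1
xy [0.346  0.2263] size [0.042 0.071] short axis ang -4.3
top
xy [0.6819 0.1575] size [0.042 0.063] short axis ang -83.7
xy [0.6636 0.0726] size [0.042 0.063] short axis ang 85.7
xy [ 0.3965 -0.7644] size [0.042 0.066] short axis ang 85.1
15.1833 [0.45254408 0.0697093  0.18810747] -92.1
```

carry_out:
  slide:
    - [0,0,-0.04]
    - [0,0,-0.04]
    - [0,0,-0.04]
    - [0,0,-0.04]
    - [0,0,-0.02]
  spin: [0,0,0,0,0]
  fingers: [0.7,0.7,0.7,0.7,0.7]

```text
time: 15.6
ee_pos: [0.4521, 0.0644, 0.004]
orientation: [[0.999, -0.044, -0.003], [-0.044, -0.999, -0.001], [-0.003, 0.001, -1.0]]
ft_force: [-0.2, 0.1, 0.2]
grip_width: 0.7
finger_force: 0.0
```

carry_out:
  slide:
    - [0,0,-0.009]
    - [0,0,0]
    - [0,0,0]
    - [0,0,0]
    - [0,0,0]
  spin: [0,0,0,0,0]
  fingers: [0.7,0.7,0.3,0.3,0.3]

```text
time: 16.02
ee_pos: [0.4551, 0.0651, -0.0007]
orientation: [[0.999, -0.044, 0.005], [-0.044, -0.999, 0.0], [0.005, -0.001, -1.0]]
ft_force: [-0.4, -1.5, 4.3]
grip_width: 0.453
finger_force: 40.5
```

carry_out:
  slide:
    - [0,0,0]
    - [0,0,0]
    - [0,0,0.01]
    - [0,0,0.02]
    - [0,0,0.03]
  spin: [0,0,0,0,0]
  fingers: [0.2,0.2,0.2,0.2,0.2]

```text
time: 16.43
ee_pos: [0.4518, 0.0649, 0.0573]
orientation: [[0.999, -0.044, -0.004], [-0.044, -0.999, -0.0], [-0.004, 0.001, -1.0]]
ft_force: [0.5, -0.3, -1.0]
grip_width: 0.45
finger_force: 40.3
```

carry_out:
  slide:
    - [0,0,0.04]
    - [0,0,0.04]
    - [0,0,0.04]
    - [0.00815,-0.039,0.01]
    - [0.00815,-0.039,0]
  spin: [0,0,0,0,0]
  fingers: [0.2,0.2,0.2,0.2,0.2]

```text
time: 16.85
ee_pos: [0.4721, -0.0125, 0.1927]
orientation: [[0.999, -0.039, 0.012], [-0.039, -0.999, -0.0], [0.012, -0.0, -1.0]]
ft_force: [0.7, 0.7, -0.5]
grip_width: 0.454
finger_force: 40.3
```

carry_out:
  slide:
    - [0.00815,-0.039,0]
    - [0.00815,-0.039,0]
    - [0.00815,-0.039,0]
    - [0.00815,-0.039,0]
    - [0.00815,-0.039,0]
  spin: [0,0,0,0,0]
  fingers: [0.2,0.2,0.2,0.2,0.2]

```text
time: 17.27
ee_pos: [0.5103, -0.2099, 0.1885]
orientation: [[0.999, -0.044, 0.002], [-0.044, -0.999, -0.001], [0.002, 0.001, -1.0]]
ft_force: [0.8, -0.3, -0.3]
grip_width: 0.45
finger_force: 40.3
```

carry_out:
  slide:
    - [0.00815,-0.039,0]
    - [0.00815,-0.039,0]
    - [0.00815,-0.039,0]
    - [0,0,0]
    - [0,0,-0.03]
  spin: [0,0,0,0,0]
  fingers: [0.2,0.2,0.2,0.2,0.2]

```text
time: 17.68
ee_pos: [0.5382, -0.3294, 0.1631]
orientation: [[0.999, -0.047, 0.012], [-0.047, -0.999, -0.008], [0.012, 0.007, -1.0]]
ft_force: [1.3, -0.1, 0.0]
grip_width: 0.453
finger_force: 40.4
```

carry_out:
  slide:
    - [0,0,-0.03]
    - [0,0,-0.03]
    - [0,0,0]
    - [0,0,0]
    - [0,0,0]
  spin: [0,0,0,0,0]
  fingers: [0.2,0.2,0.2,0.7,0.7]

```text
time: 18.1
ee_pos: [0.5359, -0.3254, 0.0995]
orientation: [[0.999, -0.043, 0.003], [-0.043, -0.999, -0.002], [0.003, 0.002, -1.0]]
ft_force: [0.1, 0.3, -0.1]
grip_width: 0.695
finger_force: 0.0
```

carry_out:
  slide:
    - [0,0,0]
    - [0,0,0.03]
    - [0,0,0.03]
    - [0,0,0.03]
    - [0,0,0]
  spin: [0,0,0,0,0]
  fingers: [0.7,0.7,0.7,0.7,0.7]

```text
time: 18.52
ee_pos: [0.5384, -0.3271, 0.1968]
orientation: [[0.999, -0.044, 0.014], [-0.043, -0.999, -0.009], [0.015, 0.008, -1.0]]
ft_force: [1.0, -1.2, 0.6]
grip_width: 0.699
finger_force: 0.0
```

carry_out:
  slide:
    - [0.0022,0.0402,0]
    - [0.0022,0.0402,0]
    - [0.0022,0.0402,0]
    - [0.0022,0.0402,0]
    - [0.0022,0.0402,0]
  spin: [0.073,0.073,0.073,0.073,0.073]
  fingers: [0.7,0.7,0.7,0.7,0.7]

```text
time: 18.93
ee_pos: [0.5462, -0.1224, 0.1893]
orientation: [[0.948, 0.319, 0.004], [0.319, -0.948, -0.001], [0.003, 0.002, -1.0]]
ft_force: [0.1, 0.2, -0.8]
grip_width: 0.7
finger_force: 0.0
```

carry_out:
  slide:
    - [0.0022,0.0402,0]
    - [0.0022,0.0402,0]
    - [0.0022,0.0402,0]
    - [0.0022,0.0402,0]
    - [0.0022,0.0402,0]
  spin: [0,0,0,0,0]
  fingers: [0.7,0.7,0.7,0.7,0.7]

```text
time: 19.35
ee_pos: [0.5572, 0.0792, 0.1894]
orientation: [[0.949, 0.316, 0.004], [0.316, -0.949, 0.0], [0.004, 0.001, -1.0]]
ft_force: [0.4, -0.1, -0.4]
grip_width: 0.699
finger_force: 0.0
```

carry_out:
  slide:
    - [0.0022,0.0402,0]
    - [0.0022,0.0402,0]
    - [0,0,0]
    - [0,0,0]
  spin: [0,0,0,0]
  fingers: [0.7,0.7,0.7,0.7]

```text
time: 19.68
ee_pos: [0.5615, 0.1596, 0.1888]
orientation: [[0.948, 0.32, 0.003], [0.32, -0.948, 0.0], [0.003, 0.001, -1.0]]
ft_force: [1.1, -0.7, 0.3]
grip_width: 0.696
finger_force: 0.0
```

```bash
python3 look.py 6
```

```text
wrist
xy [0.6793 0.1547] size [0.042 0.062] short axis ang -83.8
xy [0.6611 0.0696] size [0.045 0.062] short axis ang 86.8
xy [0.5609 0.1574] size [0.04 0.06] short axis ang -70.8
xy [0.4449 0.1588] size [0.041 0.061] short axis ang 67.1
xy [ 0.5004 -0.1728] size [0.034 0.067] short axis ang 49.5
xy [ 0.4488 -0.2289] size [0.032 0.07 ] short axis ang -57.3
top
xy [0.6643 0.0732] size [0.043 0.06 ] short axis ang 89.2
xy [ 0.3976 -0.7657] size [0.044 0.06 ] short axis ang 89.1
19.7833 [0.56133617 0.15704477 0.18832973] -71.6
```

carry_out:
  slide:
    - [0,0,-0.04]
    - [0,0,-0.04]
    - [0,0,-0.04]
    - [0,0,-0.04]
    - [0,0,-0.02]
  spin: [0,0,0,0,0]
  fingers: [0.7,0.7,0.7,0.7,0.7]

```text
time: 20.2
ee_pos: [0.5588, 0.1547, 0.0037]
orientation: [[0.95, 0.313, -0.006], [0.313, -0.95, -0.002], [-0.006, -0.0, -1.0]]
ft_force: [0.0, 0.1, -0.4]
grip_width: 0.701
finger_force: 0.0
```

carry_out:
  slide:
    - [0,0,-0.009]
    - [0,0,0]
    - [0,0,0]
    - [0,0,0]
    - [0,0,0]
  spin: [0,0,0,0,0]
  fingers: [0.7,0.7,0.3,0.3,0.3]

```text
time: 20.62
ee_pos: [0.5628, 0.1574, 0.0004]
orientation: [[0.949, 0.315, 0.004], [0.315, -0.949, 0.001], [0.004, 0.001, -1.0]]
ft_force: [0.4, -1.8, 3.2]
grip_width: 0.456
finger_force: 40.6
```

carry_out:
  slide:
    - [0,0,0]
    - [0,0,0]
    - [0,0,0.01]
    - [0,0,0.02]
    - [0,0,0.03]
  spin: [0,0,0,0,0]
  fingers: [0.2,0.2,0.2,0.2,0.2]

```text
time: 21.03
ee_pos: [0.5591, 0.1571, 0.0575]
orientation: [[0.949, 0.316, -0.005], [0.316, -0.949, -0.001], [-0.006, -0.0, -1.0]]
ft_force: [0.3, -0.3, -1.0]
grip_width: 0.45
finger_force: 40.3
```

carry_out:
  slide:
    - [0,0,0.04]
    - [0,0,0.04]
    - [0,0,0.04]
    - [-0.0022,-0.0402,0.01]
    - [-0.0022,-0.0402,0]
  spin: [0,0,0,0,0]
  fingers: [0.2,0.2,0.2,0.2,0.2]

```text
time: 21.45
ee_pos: [0.559, 0.0782, 0.1938]
orientation: [[0.947, 0.32, 0.01], [0.32, -0.947, 0.001], [0.01, 0.002, -1.0]]
ft_force: [0.8, -1.4, -0.2]
grip_width: 0.451
finger_force: 40.3
```

carry_out:
  slide:
    - [-0.0022,-0.0402,0]
    - [-0.0022,-0.0402,0]
    - [-0.0022,-0.0402,0]
    - [-0.0022,-0.0402,0]
    - [-0.0022,-0.0402,0]
  spin: [0,0,0,0,0]
  fingers: [0.2,0.2,0.2,0.2,0.2]

```text
time: 21.87
ee_pos: [0.545, -0.1254, 0.1893]
orientation: [[0.949, 0.316, 0.001], [0.316, -0.949, 0.0], [0.001, 0.0, -1.0]]
ft_force: [0.2, 0.5, -0.0]
grip_width: 0.454
finger_force: 40.3
```

carry_out:
  slide:
    - [-0.0022,-0.0402,0]
    - [-0.0022,-0.0402,0]
    - [-0.0022,-0.0402,0]
    - [-0.0022,-0.0402,0]
    - [-0.0022,-0.0402,0]
  spin: [0,0,0,0,0]
  fingers: [0.2,0.2,0.2,0.2,0.2]

```text
time: 22.28
ee_pos: [0.5341, -0.3264, 0.1892]
orientation: [[0.949, 0.316, 0.001], [0.316, -0.949, 0.0], [0.001, 0.0, -1.0]]
ft_force: [0.6, 0.6, -0.9]
grip_width: 0.454
finger_force: 40.3
```

carry_out:
  slide:
    - [0,0,-0.03]
    - [0,0,-0.03]
    - [0,0,-0.03]
    - [0,0,0]
    - [0,0,0]
  spin: [0,0,0,0,0]
  fingers: [0.2,0.2,0.2,0.2,0.7]

```text
time: 22.7
ee_pos: [0.534, -0.3243, 0.0978]
orientation: [[0.949, 0.316, -0.003], [0.316, -0.949, 0.002], [-0.002, -0.002, -1.0]]
ft_force: [-0.7, 0.3, 0.3]
grip_width: 0.583
finger_force: 0.0
```

carry_out:
  slide:
    - [0,0,0]
    - [0,0,0]
    - [0,0,0.03]
    - [0,0,0.03]
    - [0,0,0.03]
  spin: [0,0,0,0,0]
  fingers: [0.7,0.7,0.7,0.7,0.7]

```text
time: 23.12
ee_pos: [0.5353, -0.3249, 0.1916]
orientation: [[0.949, 0.316, 0.002], [0.316, -0.949, -0.002], [0.002, 0.002, -1.0]]
ft_force: [0.3, 0.0, 1.1]
grip_width: 0.699
finger_force: 0.0
```

carry_out:
  slide:
    - [-0.0069,0.0372,0]
    - [-0.0069,0.0372,0]
    - [-0.0069,0.0372,0]
    - [-0.0069,0.0372,0]
    - [-0.0069,0.0372,0]
  spin: [0,0,-0.102,-0.102,-0.102]
  fingers: [0.7,0.7,0.7,0.7,0.7]

```text
time: 23.53
ee_pos: [0.5005, -0.1374, 0.1908]
orientation: [[1.0, 0.01, 0.005], [0.01, -1.0, -0.001], [0.005, 0.001, -1.0]]
ft_force: [0.3, 1.4, 0.4]
grip_width: 0.703
finger_force: 0.0
```

carry_out:
  slide:
    - [-0.0069,0.0372,0]
    - [-0.0069,0.0372,0]
    - [-0.0069,0.0372,0]
    - [-0.0069,0.0372,0]
    - [-0.0069,0.0372,0]
  spin: [-0.102,-0.102,-0.102,-0.102,0]
  fingers: [0.7,0.7,0.7,0.7,0.7]

```text
time: 23.95
ee_pos: [0.466, 0.049, 0.1907]
orientation: [[0.923, -0.386, 0.005], [-0.386, -0.923, 0.0], [0.004, -0.002, -1.0]]
ft_force: [0.5, 0.3, 0.1]
grip_width: 0.702
finger_force: 0.0
```

carry_out:
  slide:
    - [-0.0069,0.0372,0]
    - [-0.0069,0.0372,0]
    - [-0.0069,0.0372,0]
    - [0,0,0]
    - [0,0,0]
  spin: [0,0,0,0,0]
  fingers: [0.7,0.7,0.7,0.7,0.7]

```text
time: 24.37
ee_pos: [0.4453, 0.1607, 0.1903]
orientation: [[0.926, -0.378, 0.004], [-0.378, -0.926, 0.001], [0.003, -0.002, -1.0]]
ft_force: [-0.5, 0.1, -0.1]
grip_width: 0.696
finger_force: 0.0
```

```bash
python3 look.py 7
```

```text
wrist
xy [0.444  0.1584] size [0.041 0.059] short axis ang 67.8
xy [0.0848 0.0783] size [0.031 0.051] short axis ang -22.0
top
xy [0.6819 0.1575] size [0.042 0.063] short axis ang -83.7
xy [0.6636 0.0726] size [0.042 0.063] short axis ang 85.7
xy [ 0.3965 -0.7644] size [0.042 0.066] short axis ang 85.1
24.4667 [0.44552995 0.15855574 0.18965162] -112.5
```

carry_out:
  slide:
    - [0,0,-0.04]
    - [0,0,-0.04]
    - [0,0,-0.04]
    - [0,0,-0.04]
    - [0,0,-0.02]
  spin: [0,0,0,0,0]
  fingers: [0.7,0.7,0.7,0.7,0.7]

```text
time: 24.88
ee_pos: [0.4435, 0.1563, 0.0054]
orientation: [[0.923, -0.385, -0.005], [-0.385, -0.923, -0.002], [-0.004, 0.003, -1.0]]
ft_force: [-0.4, 0.0, -0.5]
grip_width: 0.703
finger_force: 0.0
```

carry_out:
  slide:
    - [0,0,-0.011]
    - [0,0,0]
    - [0,0,0]
    - [0,0,0]
    - [0,0,0]
  spin: [0,0,0,0,0]
  fingers: [0.7,0.7,0.3,0.3,0.3]

```text
time: 25.3
ee_pos: [0.4467, 0.1578, -0.0012]
orientation: [[0.923, -0.384, 0.003], [-0.384, -0.923, 0.0], [0.003, -0.002, -1.0]]
ft_force: [0.4, -1.1, 5.5]
grip_width: 0.453
finger_force: 42.8
```

carry_out:
  slide:
    - [0,0,0]
    - [0,0,0]
    - [0,0,0.01]
    - [0,0,0.02]
    - [0,0,0.03]
  spin: [0,0,0,0,0]
  fingers: [0.2,0.2,0.2,0.2,0.2]

```text
time: 25.72
ee_pos: [0.4441, 0.1572, 0.057]
orientation: [[0.923, -0.384, -0.004], [-0.384, -0.923, -0.001], [-0.003, 0.003, -1.0]]
ft_force: [-0.1, 0.7, -0.6]
grip_width: 0.454
finger_force: 40.4
```

carry_out:
  slide:
    - [0,0,0.04]
    - [0,0,0.04]
    - [0,0,0.04]
    - [0.0069,-0.0372,0.01]
    - [0.0069,-0.0372,0]
  spin: [0,0,0,0,0]
  fingers: [0.2,0.2,0.2,0.2,0.2]

```text
time: 26.13
ee_pos: [0.4617, 0.0841, 0.1925]
orientation: [[0.925, -0.38, 0.011], [-0.38, -0.925, 0.002], [0.01, -0.006, -1.0]]
ft_force: [1.0, -0.2, -0.8]
grip_width: 0.455
finger_force: 40.5
```

carry_out:
  slide:
    - [0.0069,-0.0372,0]
    - [0.0069,-0.0372,0]
    - [0.0069,-0.0372,0]
    - [0.0069,-0.0372,0]
    - [0.0069,-0.0372,0]
  spin: [0.07,0.07,0.07,0.07,0.06]
  fingers: [0.2,0.2,0.2,0.2,0.2]

```text
time: 26.55
ee_pos: [0.4932, -0.1047, 0.1883]
orientation: [[0.999, -0.051, 0.002], [-0.051, -0.999, -0.001], [0.002, 0.001, -1.0]]
ft_force: [0.5, 0.7, -0.4]
grip_width: 0.457
finger_force: 40.5
```

carry_out:
  slide:
    - [0.0069,-0.0372,0]
    - [0.0069,-0.0372,0]
    - [0.0069,-0.0372,0]
    - [0.0069,-0.0372,0]
    - [0.0069,-0.0372,0]
  spin: [0,0,0,0,0]
  fingers: [0.2,0.2,0.2,0.2,0.2]

```text
time: 26.97
ee_pos: [0.5272, -0.2908, 0.1882]
orientation: [[0.998, -0.055, 0.001], [-0.055, -0.998, -0.001], [0.001, 0.001, -1.0]]
ft_force: [0.3, 0.8, -0.2]
grip_width: 0.457
finger_force: 40.5
```

carry_out:
  slide:
    - [0.0069,-0.0372,0]
    - [0,0,-0.03]
    - [0,0,-0.03]
    - [0,0,-0.03]
    - [0,0,0]
  spin: [0,0,0,0,0]
  fingers: [0.2,0.2,0.2,0.2,0.2]

```text
time: 27.38
ee_pos: [0.5305, -0.3242, 0.0919]
orientation: [[0.998, -0.055, -0.01], [-0.055, -0.998, 0.006], [-0.01, -0.005, -1.0]]
ft_force: [-0.8, 0.9, -1.0]
grip_width: 0.452
finger_force: 40.5
```

carry_out:
  slide:
    - [0,0,0]
    - [0,0,0]
    - [0,0,0]
    - [0,0,0.03]
    - [0,0,0.03]
  spin: [0,0,0,0,0]
  fingers: [0.7,0.7,0.7,0.7,0.7]

```text
time: 27.8
ee_pos: [0.5345, -0.3246, 0.1587]
orientation: [[0.999, -0.052, -0.001], [-0.052, -0.999, 0.0], [-0.001, -0.0, -1.0]]
ft_force: [0.5, -0.8, 0.4]
grip_width: 0.7
finger_force: 0.0
```

carry_out:
  slide:
    - [0,0,0.03]
    - [0.0117,0.0361,0]
    - [0.0117,0.0361,0]
    - [0.0117,0.0361,0]
    - [0.0117,0.0361,0]
  spin: [0,0,0,0,0]
  fingers: [0.7,0.7,0.7,0.7,0.7]

```text
time: 28.22
ee_pos: [0.5826, -0.1794, 0.1903]
orientation: [[0.999, -0.053, 0.005], [-0.053, -0.999, -0.002], [0.005, 0.001, -1.0]]
ft_force: [0.9, -0.8, -0.7]
grip_width: 0.7
finger_force: 0.0
```

carry_out:
  slide:
    - [0.0117,0.0361,0]
    - [0.0117,0.0361,0]
    - [0.0117,0.0361,0]
    - [0.0117,0.0361,0]
    - [0.0117,0.0361,0]
  spin: [0,0,0,0,0]
  fingers: [0.7,0.7,0.7,0.7,0.7]

```text
time: 28.63
ee_pos: [0.6411, 0.002, 0.1902]
orientation: [[0.999, -0.052, 0.005], [-0.052, -0.999, -0.0], [0.005, 0.0, -1.0]]
ft_force: [-0.3, -1.2, -0.7]
grip_width: 0.696
finger_force: 0.0
```

carry_out:
  slide:
    - [0.0117,0.0361,0]
    - [0.0117,0.0361,0]
    - [0,0,0]
    - [0,0,0]
  spin: [0,0,0,0]
  fingers: [0.7,0.7,0.7,0.7]

```text
time: 28.97
ee_pos: [0.6643, 0.0744, 0.1893]
orientation: [[0.999, -0.049, 0.003], [-0.049, -0.999, -0.0], [0.003, -0.0, -1.0]]
ft_force: [-0.2, 0.3, 0.5]
grip_width: 0.698
finger_force: 0.0
```

```bash
python3 look.py 8; python3 -c "
from h import *
print('z16'); plates('pics/wrist_8.npz',.016); plates('pics/top_7.npz',.016)
a=cv2.imread('pics/top_8.png'); w=cv2.imread('pics/wrist_8.png'); cv2.imwrite('pics/c8.png',np.hstack([cv2.resize(a[100:260,260:440],(400,400)),cv2.resize(a[130:270,30:190],(400,400))]))"
```

```text
wrist
xy [0.6775 0.1563] size [0.043 0.062] short axis ang -83.6
xy [0.6592 0.0704] size [0.041 0.062] short axis ang 87.2
xy [ 0.4568 -0.2303] size [0.038 0.068] short axis ang -14.3
top
xy [ 0.3965 -0.7644] size [0.042 0.066] short axis ang 85.1
29.0667 [0.66358093 0.07175335 0.18883452] -93.0
z16
xy [0.6789 0.1542] size [0.042 0.06 ] short axis ang -83.6
xy [0.6611 0.0704] size [0.04 0.06] short axis ang 87.2
xy [ 0.4636 -0.2228] size [0.037 0.067] short axis ang -14.3
xy [0.6799 0.1566] size [0.042 0.063] short axis ang -83.7
xy [0.6617 0.0722] size [0.042 0.063] short axis ang 85.7
xy [ 0.396  -0.7603] size [0.042 0.065] short axis ang 85.1
```

View pics/c8.png

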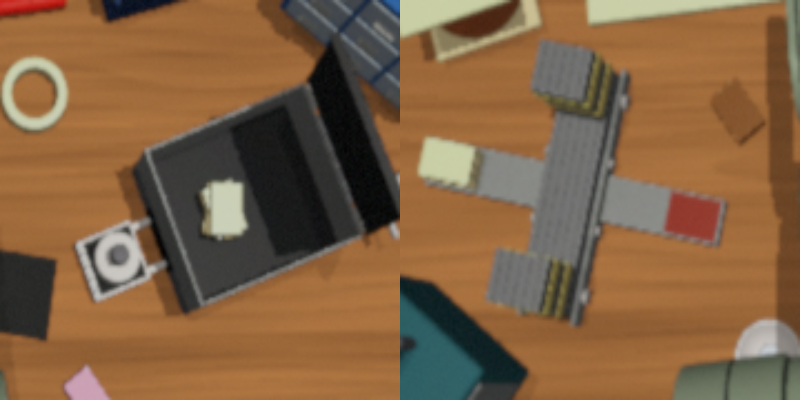

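The left crop shows all five thin plates in the bin at (222,208), with the weight and lid holding. The right crop shows the red seat at (693,216) with the arm along about 80° in world. Next is the first thick plate.

carry_out:
  slide:
    - [-0.001,-0.001,-0.04]
    - [0,0,-0.04]
    - [0,0,-0.04]
    - [0,0,-0.04]
    - [0,0,-0.02]
  spin: [0,0,0,0,0]
  fingers: [0.7,0.7,0.7,0.7,0.7]

```text
time: 29.48
ee_pos: [0.6595, 0.0688, 0.0034]
orientation: [[0.998, -0.055, -0.006], [-0.055, -0.998, -0.001], [-0.006, 0.001, -1.0]]
ft_force: [0.0, -0.5, -0.8]
grip_width: 0.7
finger_force: 0.0
```

carry_out:
  slide:
    - [0,0,-0.006]
    - [0,0,0]
    - [0,0,0]
    - [0,0,0]
    - [0,0,0]
  spin: [0,0,0,0,0]
  fingers: [0.7,0.7,0.3,0.3,0.3]

```text
time: 29.9
ee_pos: [0.6644, 0.0709, 0.0042]
orientation: [[0.999, -0.053, 0.005], [-0.053, -0.999, 0.0], [0.005, -0.0, -1.0]]
ft_force: [0.5, -1.1, 4.3]
grip_width: 0.455
finger_force: 41.3
```

carry_out:
  slide:
    - [0,0,0]
    - [0,0,0]
    - [0,0,0.01]
    - [0,0,0.03]
    - [0,0,0.03]
  spin: [0,0,0,0,0]
  fingers: [0.2,0.2,0.2,0.2,0.2]

```text
time: 30.32
ee_pos: [0.6612, 0.0713, 0.0715]
orientation: [[0.999, -0.053, -0.004], [-0.053, -0.999, -0.0], [-0.004, 0.0, -1.0]]
ft_force: [0.4, -0.6, -0.5]
grip_width: 0.455
finger_force: 40.8
```

carry_out:
  slide:
    - [0,0,0.03]
    - [0,0,0.02]
    - [-0.022,0.0295,0]
    - [-0.022,0.0295,0]
    - [-0.022,0.0295,0]
  spin: [0,0,0.1115,0.1115,0.1115]
  fingers: [0.2,0.2,0.2,0.2,0.2]

```text
time: 30.73
ee_pos: [0.5958, 0.1603, 0.1228]
orientation: [[0.959, 0.282, 0.002], [0.282, -0.959, 0.001], [0.002, -0.0, -1.0]]
ft_force: [-0.3, 0.2, -0.9]
grip_width: 0.455
finger_force: 40.8
```

carry_out:
  slide:
    - [-0.022,0.0295,0]
    - [-0.022,0.0295,0]
    - [-0.022,0.0295,0]
    - [-0.022,0.0295,0]
    - [-0.022,0.0295,0]
  spin: [0.1115,0.1115,0.1115,0.1115,0.1115]
  fingers: [0.2,0.2,0.2,0.2,0.2]

```text
time: 31.15
ee_pos: [0.485, 0.3085, 0.1224]
orientation: [[0.664, 0.748, 0.001], [0.748, -0.664, 0.001], [0.001, 0.0, -1.0]]
ft_force: [0.1, 0.5, -0.5]
grip_width: 0.454
finger_force: 40.8
```

carry_out:
  slide:
    - [0,0,0]
    - [0,0,0]
    - [0,0,0]
    - [0,0,0]
    - [0,0,0]
  spin: [0.1115,0.1115,0.1115,0.1115,0.1115]
  fingers: [0.2,0.2,0.2,0.2,0.2]

```text
time: 31.57
ee_pos: [0.4861, 0.3075, 0.1223]
orientation: [[0.167, 0.986, 0.001], [0.986, -0.167, 0.0], [0.001, 0.001, -1.0]]
ft_force: [0.8, 1.0, -0.2]
grip_width: 0.455
finger_force: 40.8
```

carry_out:
  slide:
    - [0,0,0]
    - [0,0,0]
    - [0,0,0]
  spin: [0,0,0]
  fingers: [0.2,0.2,0.2]

```text
time: 31.82
ee_pos: [0.4864, 0.3072, 0.1218]
orientation: [[0.175, 0.985, 0.0], [0.985, -0.175, 0.0], [0.0, 0.0, -1.0]]
ft_force: [-1.3, 0.9, -1.0]
grip_width: 0.455
finger_force: 40.8
```

Run:
```python
from h import *
snap('wrist','pics/w9.png',None,1.56); o=bot.get_obs(); print(o['time'],o['ee_pos'],np.degrees(np.arctan2(o['orientation'][1][1],o['orientation'][0][1])).round(1))
t=np.load('pics/w9.npz')['im'].astype(int)
m=((t[:,:,2]>2.4*t[:,:,1])&(t[:,:,0]<.6*t[:,:,2])&(t[:,:,2]>60)).astype(np.uint8)
n,l,st,c=cv2.connectedComponentsWithStats(m); print(st[1:][st[1:,4]>60],c[1:][st[1:,4]>60])
for p in([.485,.308,.016],):print(proj('pics/w9.npz',p)*1.56)
```

```text
31.8667 [0.48644171 0.30714442 0.12169742] -10.1
[[ 229  154   49   37 1692]] [[252.02186761 172.39007092]]
[397.51396767 291.17758254]
```

View pics/w9.png

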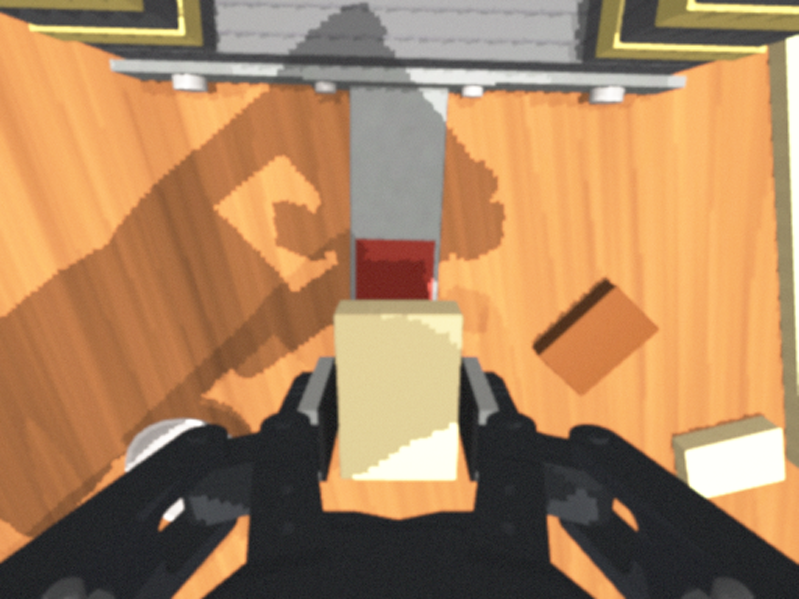

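The red seat's far edge is at row 240, cols 355–435. It is aligned with the held plate, so the yaw is right.

Run:
```python
from h import *
N='pics/w9.npz'
a,b=ray(N,355/1.56,240/1.56,.016),ray(N,435/1.56,240/1.56,.016); print(a,b,np.hypot(*(a-b)[:2]))
c,d=ray(N,397.5/1.56,95/1.56,.016),ray(N,397/1.56,230/1.56,.016); u=(c-d)[:2]/np.hypot(*(c-d)[:2]); print(np.degrees(np.arctan2(u[1],u[0])))
print('rest',(a+b)[:2]/2-.031*u)
# held plate corners, top face z ~ .1217-.003+.016
P=[ray(N,x/1.56,y/1.56,.1337)[:2] for x,y in((337,318),(461,318),(457,480),(342,480))]; print(np.mean(P,0));
```

```text
[0.46707736 0.34101854 0.016     ] [0.51048664 0.33329207 0.016     ] 0.044091547330923866
79.67790064897828
rest [0.48322737 0.30665701]
[0.48488033 0.3041884 ]
```

carry_out:
  slide:
    - [-0.002,0.001,-0.035]
    - [0,0,-0.03]
    - [0,0,-0.02]
    - [0,0,-0.01]
    - [0,0,-0.005]
  spin: [0,0,0,0,0]
  fingers: [0.2,0.2,0.2,0.2,0.2]

```text
time: 32.28
ee_pos: [0.4836, 0.3076, 0.02]
orientation: [[0.174, 0.985, -0.003], [0.985, -0.174, -0.002], [-0.002, -0.002, -1.0]]
ft_force: [-9.1, -6.5, 40.8]
grip_width: 0.458
finger_force: 46.0
```

carry_out:
  slide:
    - [0,0,-0.0015]
    - [0,0,0]
    - [0,0,0]
  spin: [0,0,0]
  fingers: [0.2,0.2,0.2]

```text
time: 32.53
ee_pos: [0.4854, 0.3087, 0.0209]
orientation: [[0.174, 0.985, 0.002], [0.985, -0.174, 0.001], [0.002, 0.002, -1.0]]
ft_force: [0.1, -0.4, -0.1]
grip_width: 0.456
finger_force: 40.8
```

carry_out:
  slide:
    - [0,0,-0.001]
    - [0,0,0]
    - [0,0,0]
    - [0,0,0]
    - [0,0,0]
  spin: [0,0,0,0,0]
  fingers: [0.2,0.2,0.65,0.65,0.65]

```text
time: 32.95
ee_pos: [0.4845, 0.3082, 0.0189]
orientation: [[0.173, 0.985, 0.0], [0.985, -0.173, 0.0], [0.0, 0.0, -1.0]]
ft_force: [0.9, 1.0, 0.0]
grip_width: 0.647
finger_force: 0.0
```

carry_out:
  slide:
    - [0,0,0]
    - [0,0,0.02]
    - [0,0,0.035]
    - [0,0,0.04]
    - [0,0,0.035]
  spin: [0,0,0,0,0]
  fingers: [0.65,0.65,0.65,0.65,0.65]

```text
time: 33.37
ee_pos: [0.4843, 0.3081, 0.1504]
orientation: [[0.173, 0.985, -0.0], [0.985, -0.173, -0.0], [-0.0, -0.0, -1.0]]
ft_force: [0.9, 0.5, 0.8]
grip_width: 0.652
finger_force: 0.0
```

carry_out:
  slide:
    - [0,0,0]
    - [0,0,0]
  spin: [0,0]
  fingers: [0.65,0.65]

```text
time: 33.53
ee_pos: [0.4856, 0.3089, 0.1512]
orientation: [[0.173, 0.985, 0.005], [0.985, -0.173, 0.003], [0.004, 0.004, -1.0]]
ft_force: [-0.8, 0.1, -0.4]
grip_width: 0.649
finger_force: 0.0
```

```bash
python3 - <<'E'
from h import *
snap('wrist','pics/w10.png',None,1.56); o=bot.get_obs(); print(o['ee_pos']); plates('pics/w10.npz',.032)
E
python3 look.py 11
```

```text
[0.48439442 0.30814462 0.14917724]
xy [0.4829 0.3075] size [0.046 0.062] short axis ang -11.4
xy [0.338  0.2422] size [0.033 0.061] short axis ang -89.8
xy [0.6652 0.1727] size [0.048 0.061] short axis ang -83.6
wrist
xy [0.4815 0.3011] size [0.05  0.067] short axis ang -11.4
xy [0.3241 0.2296] size [0.036 0.067] short axis ang 89.2
top
xy [0.6819 0.1575] size [0.042 0.063] short axis ang -83.7
xy [0.484  0.2996] size [0.049 0.049] short axis ang -11.2
xy [ 0.3976 -0.7657] size [0.044 0.06 ] short axis ang 89.1
33.6833 [0.48351223 0.30758492 0.1472995 ] -10.0
```

View pics/w10.png

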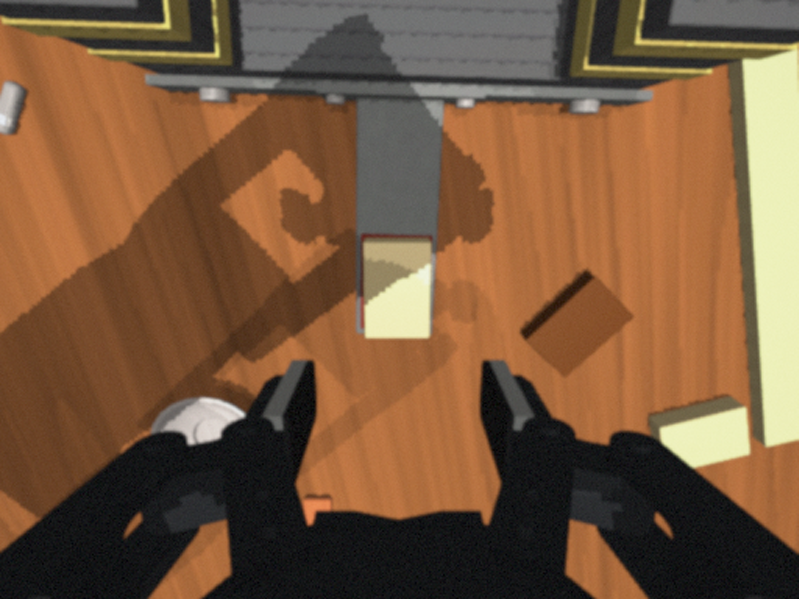

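The plate lies square on the red seat, at (397,288) in the picture. Now the second thick plate.

carry_out:
  slide:
    - [0.0279,-0.0218,0]
    - [0.0279,-0.0218,0]
    - [0.0279,-0.0218,0]
    - [0.0279,-0.0218,0]
    - [0.0279,-0.0218,0]
  spin: [-0.1167,-0.1167,-0.1167,-0.1167,-0.1167]
  fingers: [0.65,0.65,0.65,0.65,0.65]

```text
time: 34.1
ee_pos: [0.6241, 0.1978, 0.1465]
orientation: [[0.691, 0.723, -0.004], [0.723, -0.691, -0.001], [-0.004, -0.002, -1.0]]
ft_force: [-0.5, 0.4, 1.1]
grip_width: 0.655
finger_force: 0.0
```

carry_out:
  slide:
    - [0.0279,-0.0218,0]
    - [0.0279,-0.0218,0]
    - [0,0,0]
    - [0,0,0]
    - [0,0,0]
  spin: [-0.1167,-0.1167,-0.1167,-0.1167,-0.1167]
  fingers: [0.65,0.65,0.65,0.65,0.65]

```text
time: 34.52
ee_pos: [0.6793, 0.1544, 0.1457]
orientation: [[0.975, 0.221, -0.005], [0.221, -0.975, -0.001], [-0.005, -0.0, -1.0]]
ft_force: [-0.3, -0.6, 0.2]
grip_width: 0.653
finger_force: 0.0
```

carry_out:
  slide:
    - [0,0,0]
    - [0,0,0]
    - [0,0,0]
  spin: [-0.1167,0,0]
  fingers: [0.65,0.65,0.65]

```text
time: 34.77
ee_pos: [0.6791, 0.1554, 0.1469]
orientation: [[0.993, 0.116, -0.003], [0.116, -0.993, -0.001], [-0.003, 0.0, -1.0]]
ft_force: [0.2, 0.4, 0.4]
grip_width: 0.649
finger_force: 0.0
```

Run:
```python
from h import *
snap('wrist','pics/w12.png'); o=bot.get_obs(); print(o['ee_pos'],np.degrees(np.arctan2(o['orientation'][1][1],o['orientation'][0][1])).round(1)); plates('pics/w12.npz',.016)
```

```text
[0.67922409 0.15548815 0.14734169] -83.4
xy [0.6795 0.1547] size [0.04  0.061] short axis ang -84.5
```

carry_out:
  slide:
    - [0,0,-0.04]
    - [0,0,-0.04]
    - [0,0,-0.035]
    - [0,0,-0.02]
    - [0,0,-0.0095]
  spin: [0,0,0,0,0]
  fingers: [0.65,0.65,0.65,0.65,0.65]

```text
time: 35.23
ee_pos: [0.6769, 0.1551, -0.0003]
orientation: [[0.993, 0.115, -0.008], [0.115, -0.993, -0.002], [-0.008, 0.001, -1.0]]
ft_force: [-0.2, 0.3, -0.2]
grip_width: 0.65
finger_force: 0.0
```

carry_out:
  slide:
    - [0,0,0]
    - [0,0,0]
    - [0,0,0]
    - [0,0,0]
    - [0,0,0]
  spin: [0,0,0,0,0]
  fingers: [0.65,0.3,0.2,0.2,0.2]

```text
time: 35.65
ee_pos: [0.6807, 0.1558, 0.0061]
orientation: [[0.994, 0.113, 0.003], [0.113, -0.994, 0.001], [0.003, -0.0, -1.0]]
ft_force: [0.6, 0.7, -1.3]
grip_width: 0.455
finger_force: 42.3
```

carry_out:
  slide:
    - [0,0,0]
    - [0,0,0.01]
    - [0,0,0.03]
    - [0,0,0.04]
    - [0,0,0.04]
  spin: [0,0,0,0,0]
  fingers: [0.2,0.2,0.2,0.2,0.2]

```text
time: 36.07
ee_pos: [0.6789, 0.1554, 0.1254]
orientation: [[0.994, 0.113, -0.002], [0.113, -0.994, -0.001], [-0.002, 0.0, -1.0]]
ft_force: [0.5, -0.2, -1.2]
grip_width: 0.453
finger_force: 42.3
```

carry_out:
  slide:
    - [-0.0279,0.0218,0]
    - [-0.0279,0.0218,0]
    - [-0.0279,0.0218,0]
    - [-0.0279,0.0218,0]
    - [-0.0279,0.0218,0]
  spin: [0.1167,0.1167,0.1167,0.1167,0.1167]
  fingers: [0.2,0.2,0.2,0.2,0.2]

```text
time: 36.48
ee_pos: [0.5389, 0.2652, 0.1254]
orientation: [[0.764, 0.646, 0.001], [0.646, -0.764, 0.001], [0.001, 0.0, -1.0]]
ft_force: [0.1, 0.8, -1.3]
grip_width: 0.453
finger_force: 42.3
```

carry_out:
  slide:
    - [-0.0279,0.0218,0]
    - [-0.0279,0.0218,0]
    - [0,0,0]
    - [0,0,0]
    - [0,0,0]
  spin: [0.1167,0.1167,0.1167,0.1167,0.1167]
  fingers: [0.2,0.2,0.2,0.2,0.2]

```text
time: 36.9
ee_pos: [0.4838, 0.3089, 0.1255]
orientation: [[0.279, 0.96, 0.001], [0.96, -0.279, 0.0], [0.001, 0.001, -1.0]]
ft_force: [0.1, -0.2, -1.2]
grip_width: 0.455
finger_force: 42.4
```

carry_out:
  slide:
    - [0,0,0]
    - [0,0,0]
    - [0,0,0]
    - [0,0,0]
  spin: [0.115,0,0,0]
  fingers: [0.2,0.2,0.2,0.2]

```text
time: 37.23
ee_pos: [0.4846, 0.3081, 0.1248]
orientation: [[0.177, 0.984, 0.001], [0.984, -0.177, 0.0], [0.0, 0.0, -1.0]]
ft_force: [-0.4, 0.6, -1.1]
grip_width: 0.454
finger_force: 42.4
```

Run:
```python
from h import *
snap('wrist','pics/w13.png'); snap('top','pics/t13.png'); o=bot.get_obs(); print(o['ee_pos'],np.degrees(np.arctan2(o['orientation'][1][1],o['orientation'][0][1])).round(1)); plates('pics/w13.npz',.1365)
```

```text
[0.48455571 0.30806973 0.12454001] -10.2
```

carry_out:
  slide:
    - [0,0,-0.03]
    - [0,0,-0.025]
    - [0,0,-0.015]
    - [0,0,-0.009]
    - [0,0,-0.004]
  spin: [0,0,0,0,0]
  fingers: [0.2,0.2,0.2,0.2,0.2]

```text
time: 37.75
ee_pos: [0.4839, 0.3077, 0.04]
orientation: [[0.176, 0.984, -0.002], [0.984, -0.176, -0.001], [-0.002, -0.002, -1.0]]
ft_force: [0.0, -0.4, -0.1]
grip_width: 0.453
finger_force: 42.3
```

carry_out:
  slide:
    - [0,0,0]
    - [0,0,0]
    - [0,0,-0.0015]
    - [0,0,-0.0015]
    - [0,0,0]
  spin: [0,0,0,0,0]
  fingers: [0.2,0.2,0.2,0.2,0.2]

```text
time: 38.17
ee_pos: [0.4847, 0.3083, 0.0388]
orientation: [[0.175, 0.985, 0.001], [0.985, -0.175, 0.0], [0.001, 0.001, -1.0]]
ft_force: [-0.0, 0.0, 0.0]
grip_width: 0.455
finger_force: 42.3
```

carry_out:
  slide:
    - [0,0,0]
    - [0,0,0]
    - [0,0,0]
  spin: [0,0,0]
  fingers: [0.2,0.2,0.2]

```text
time: 38.42
ee_pos: [0.4846, 0.3082, 0.0385]
orientation: [[0.175, 0.985, 0.0], [0.985, -0.175, 0.0], [0.0, 0.0, -1.0]]
ft_force: [0.7, 0.5, -1.0]
grip_width: 0.455
finger_force: 42.3
```

carry_out:
  slide:
    - [0,0,-0.001]
    - [0,0,-0.0008]
    - [0,0,0]
    - [0,0,0]
  spin: [0,0,0,0]
  fingers: [0.2,0.2,0.2,0.2]

```text
time: 38.75
ee_pos: [0.4847, 0.3082, 0.0378]
orientation: [[0.175, 0.985, 0.001], [0.985, -0.175, 0.0], [0.001, 0.001, -1.0]]
ft_force: [-1.8, -1.3, 7.8]
grip_width: 0.452
finger_force: 43.3
```

carry_out:
  slide:
    - [0,0,0]
    - [0,0,0]
    - [0,0,0]
    - [0,0,0]
    - [0,0,0.01]
  spin: [0,0,0,0,0]
  fingers: [0.65,0.65,0.65,0.65,0.65]

```text
time: 39.17
ee_pos: [0.4832, 0.3074, 0.045]
orientation: [[0.175, 0.985, -0.004], [0.985, -0.175, -0.002], [-0.003, -0.003, -1.0]]
ft_force: [0.1, -0.7, -0.2]
grip_width: 0.651
finger_force: 0.0
```

carry_out:
  slide:
    - [0,0,0.035]
    - [0,0,0.04]
    - [0,0,0.04]
    - [0,0,0.02]
    - [0,0,0]
  spin: [0,0,0,0,0]
  fingers: [0.65,0.65,0.65,0.65,0.65]

```text
time: 39.58
ee_pos: [0.4872, 0.3098, 0.1881]
orientation: [[0.175, 0.985, 0.01], [0.985, -0.175, 0.006], [0.008, 0.009, -1.0]]
ft_force: [1.0, -0.3, 0.7]
grip_width: 0.652
finger_force: 0.0
```

Run:
```python
from h import *
snap('wrist','pics/w14.png'); snap('scene','pics/s14.png'); o=bot.get_obs(); print(o['time'],o['ee_pos']); plates('pics/w14.npz',.048)
a=cv2.resize(cv2.imread('pics/w14.png'),(400,300)); b=cv2.resize(cv2.imread('pics/s14.png')[70:190,270:430],(400,300))
cv2.imwrite('pics/c14.png',np.hstack([a,b]))
```

```text
39.6833 [0.48463955 0.3082849  0.1828003 ]
xy [0.4827 0.3089] size [0.044 0.062] short axis ang -11.5
xy [0.3424 0.2427] size [0.043 0.067] short axis ang -56.0
```

View pics/c14.png

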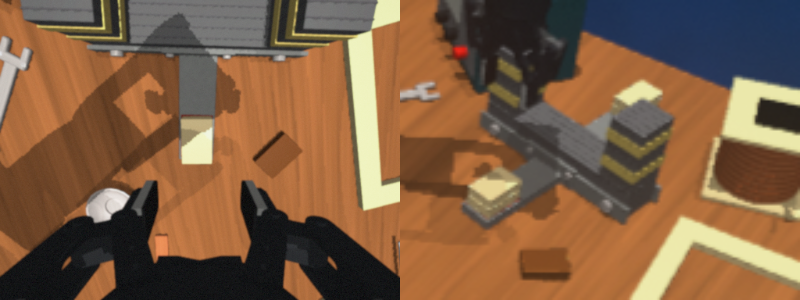

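The stack lies square on the arm, level with the yoke and with both plates aligned. Back to the weight.

carry_out:
  slide:
    - [-0.0002,-0.038,0]
    - [-0.0002,-0.038,0]
    - [-0.0002,-0.038,0]
    - [-0.0002,-0.038,0]
    - [-0.0002,-0.038,0]
  spin: [0.0527,0.0527,0.0527,0.0527,0.0527]
  fingers: [0.9,0.9,0.9,0.9,0.9]

```text
time: 40.1
ee_pos: [0.4819, 0.1164, 0.1798]
orientation: [[-0.091, 0.996, -0.004], [0.996, 0.091, -0.001], [-0.001, -0.004, -1.0]]
ft_force: [1.1, -0.3, 0.3]
grip_width: 0.9
finger_force: 0.0
```

carry_out:
  slide:
    - [-0.0002,-0.038,0]
    - [-0.0002,-0.038,0]
    - [-0.0002,-0.038,0]
    - [-0.0002,-0.038,0]
    - [-0.0002,-0.038,0]
  spin: [0.0527,0.0527,0.0527,0.0527,0.0527]
  fingers: [0.9,0.9,0.9,0.9,0.9]

```text
time: 40.52
ee_pos: [0.4809, -0.0734, 0.1799]
orientation: [[-0.347, 0.938, -0.004], [0.938, 0.347, 0.001], [0.002, -0.003, -1.0]]
ft_force: [0.6, -0.9, -0.0]
grip_width: 0.901
finger_force: 0.0
```

carry_out:
  slide:
    - [-0.0002,-0.038,0]
    - [-0.0002,-0.038,0]
    - [0,-0.0386,0]
    - [0,0,0]
    - [0,0,0]
  spin: [0,0,0,0,0]
  fingers: [0.9,0.9,0.9,0.9,0.9]

```text
time: 40.93
ee_pos: [0.4808, -0.1877, 0.1797]
orientation: [[-0.34, 0.94, -0.004], [0.94, 0.34, 0.002], [0.003, -0.003, -1.0]]
ft_force: [0.0, 0.7, -0.2]
grip_width: 0.899
finger_force: 0.0
```

Run:
```python
from h import *
snap('wrist','pics/w15.png',None,1.56); snap('top','pics/t15.png'); o=bot.get_obs(); print(o['time'],o['ee_pos'],np.degrees(np.arctan2(o['orientation'][1][1],o['orientation'][0][1])).round(1)); print(proj('pics/w15.npz',[.482,-.1863,.084])*1.56); plates('pics/t15.npz')
```

```text
41.0333 [ 0.48116122 -0.18562463  0.18023603] 20.1
[403.6259159  297.43760557]
xy [ 0.3961 -0.7657] size [0.044 0.063] short axis ang 89.1
```

View pics/w15.png

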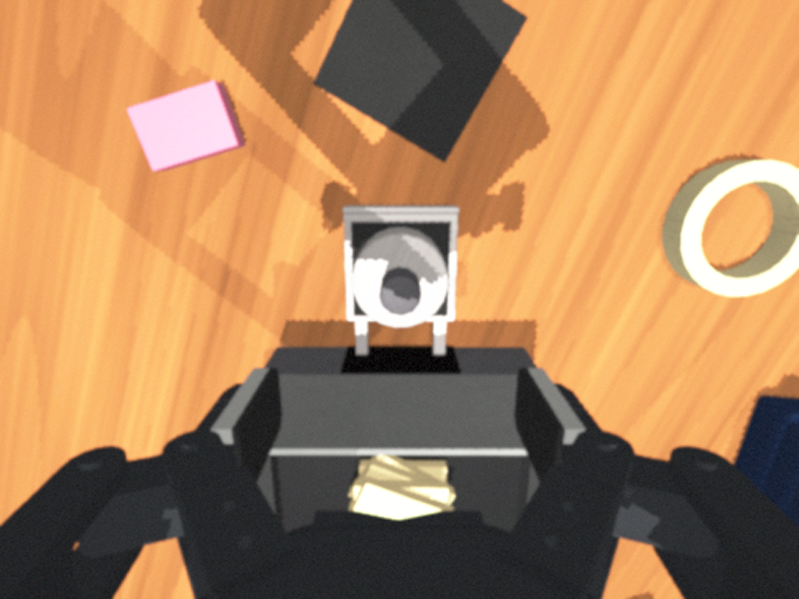

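The knob is at (400,291), as predicted, and the plates are in the bin.

carry_out:
  slide:
    - [0,0,-0.035]
    - [0,0,-0.035]
    - [0,0,-0.03]
    - [0,0,-0.015]
    - [0,0,-0.005]
  spin: [0,0,0,0,0]
  fingers: [0.9,0.9,0.9,0.9,0.9]

```text
time: 41.45
ee_pos: [0.4798, -0.1837, 0.0584]
orientation: [[-0.346, 0.938, -0.007], [0.938, 0.346, 0.003], [0.005, -0.005, -1.0]]
ft_force: [0.1, -0.4, 0.3]
grip_width: 0.898
finger_force: 0.0
```

carry_out:
  slide:
    - [0,0,0]
    - [0,0,0]
    - [0,0,0]
    - [0,0,0]
    - [0,0,0]
  spin: [0,0,0,0,0]
  fingers: [0,0,0,0,0]
  grip_force: 80

```text
time: 41.87
ee_pos: [0.4822, -0.1868, 0.063]
orientation: [[-0.345, 0.939, 0.001], [0.939, 0.345, -0.001], [-0.001, 0.001, -1.0]]
ft_force: [-2.8, 0.2, 5.1]
grip_width: 0.252
finger_force: 78.1
```

carry_out:
  slide:
    - [0,0,0]
    - [0,0,0]
    - [0,0,0]
    - [0,0,0.01]
    - [0,0,0.015]
  spin: [0,0,0,0,0]
  fingers: [0,0,0,0,0]

```text
time: 42.28
ee_pos: [0.4802, -0.1857, 0.0857]
orientation: [[-0.344, 0.939, -0.004], [0.939, 0.344, 0.002], [0.003, -0.003, -1.0]]
ft_force: [-0.4, -0.2, -6.7]
grip_width: 0.247
finger_force: 79.3
```

carry_out:
  slide:
    - [0,0,0.02]
    - [0,0,0.02]
    - [0,0,0.02]
    - [0,0,0]
    - [0,0,0]
  spin: [0,0,0,0,0]
  fingers: [0,0,0,0,0]

```text
time: 42.7
ee_pos: [0.4822, -0.1865, 0.147]
orientation: [[-0.344, 0.939, 0.002], [0.939, 0.344, -0.001], [-0.001, 0.001, -1.0]]
ft_force: [0.2, 0.5, -7.6]
grip_width: 0.253
finger_force: 79.7
```

carry_out:
  slide:
    - [-0.009,0.0339,0]
    - [-0.009,0.0339,0]
    - [-0.009,0.0339,0]
    - [-0.009,0.0339,0]
    - [0,0,0]
  spin: [0,0,0,0,0]
  fingers: [0,0,0,0,0]

```text
time: 43.12
ee_pos: [0.4412, -0.0456, 0.1443]
orientation: [[-0.347, 0.938, -0.009], [0.938, 0.347, 0.005], [0.008, -0.006, -1.0]]
ft_force: [-1.5, -1.7, -7.1]
grip_width: 0.247
finger_force: 79.4
```

carry_out:
  slide:
    - [0,0,0]
    - [0,0,-0.03]
    - [0,0,-0.03]
    - [0,0,-0.02]
    - [0,0,-0.01]
  spin: [0,0,0,0,0]
  fingers: [0,0,0,0,0]

```text
time: 43.53
ee_pos: [0.4436, -0.0513, 0.0531]
orientation: [[-0.343, 0.939, -0.007], [0.939, 0.343, 0.001], [0.003, -0.006, -1.0]]
ft_force: [-0.3, -0.3, -6.1]
grip_width: 0.249
finger_force: 79.2
```

carry_out:
  slide:
    - [0,0,0]
    - [0,0,0]
    - [0,0,0]
  spin: [0,0,0]
  fingers: [0,0,0]

```text
time: 43.78
ee_pos: [0.4469, -0.0514, 0.0569]
orientation: [[-0.343, 0.939, 0.001], [0.939, 0.343, -0.0], [-0.001, 0.001, -1.0]]
ft_force: [0.2, -0.7, -6.7]
grip_width: 0.25
finger_force: 79.3
```

carry_out:
  slide:
    - [0,0,-0.006]
    - [0,0,-0.004]
    - [0,0,-0.002]
    - [0,0,-0.001]
    - [0,0,0]
  spin: [0,0,0,0,0]
  fingers: [0,0,0,0,0]

```text
time: 44.2
ee_pos: [0.4466, -0.0501, 0.0459]
orientation: [[-0.344, 0.939, 0.002], [0.939, 0.344, 0.001], [0.0, 0.002, -1.0]]
ft_force: [-5.2, 4.0, 15.6]
grip_width: 0.25
finger_force: 82.2
```

carry_out:
  slide:
    - [0,0,0]
    - [0,0,0]
    - [0,0,0]
  spin: [0,0,0]
  fingers: [0,0,0]

```text
time: 44.45
ee_pos: [0.4466, -0.0502, 0.0459]
orientation: [[-0.344, 0.939, 0.002], [0.939, 0.344, 0.001], [0.0, 0.002, -1.0]]
ft_force: [-4.6, 4.0, 15.0]
grip_width: 0.247
finger_force: 82.1
```

Contact. I'll release, rise and check everything.

carry_out:
  slide:
    - [0,0,0.001]
    - [0,0,0]
    - [0,0,0]
    - [0,0,0]
    - [0,0,0.02]
  spin: [0,0,0,0,0]
  fingers: [0,0.7,0.7,0.7,0.7]

```text
time: 44.87
ee_pos: [0.4441, -0.0506, 0.0625]
orientation: [[-0.344, 0.939, -0.006], [0.939, 0.344, 0.001], [0.003, -0.005, -1.0]]
ft_force: [-0.1, 0.4, -0.4]
grip_width: 0.698
finger_force: 0.0
```

carry_out:
  slide:
    - [0,0,0.04]
    - [0,0,0.04]
    - [0,0,0.04]
    - [-0.02,-0.03,0.01]
    - [-0.02,-0.035,0]
  spin: [0,0,0,0,0]
  fingers: [0.7,0.7,0.7,0.7,0.7]

```text
time: 45.28
ee_pos: [0.4089, -0.1162, 0.1985]
orientation: [[-0.349, 0.937, 0.01], [0.937, 0.349, -0.003], [-0.006, 0.008, -1.0]]
ft_force: [0.2, -1.9, 0.5]
grip_width: 0.698
finger_force: 0.0
```

carry_out:
  slide:
    - [-0.01,-0.04,0]
    - [-0.01,-0.04,0]
    - [-0.01,-0.04,0]
    - [-0.01,-0.04,0]
    - [0,0,0]
  spin: [0,0,0,0,0]
  fingers: [0.7,0.7,0.7,0.7,0.7]

```text
time: 45.7
ee_pos: [0.3649, -0.2823, 0.1948]
orientation: [[-0.338, 0.941, 0.001], [0.941, 0.338, -0.004], [-0.005, -0.001, -1.0]]
ft_force: [0.6, 0.1, -0.4]
grip_width: 0.698
finger_force: 0.0
```

Run:
```python
from h import *
snap('scene','pics/s16.png'); snap('top','pics/t16.png'); o=bot.get_obs(); print(o['time'],o['ee_pos'])
a=cv2.resize(cv2.imread('pics/s16.png'),(400,300)); b=cv2.resize(cv2.imread('pics/t16.png'),(400,300))
cv2.imwrite('pics/c16.png',np.hstack([cv2.resize(cv2.imread('pics/s16.png')[60:384,60:450],(480,400)),cv2.resize(cv2.imread('pics/t16.png')[100:300,240:400],(320,400))]))
plates('pics/t16.npz',.048)
```

```text
45.8 [ 0.36558403 -0.27708575  0.19430154]
xy [ 0.3936 -0.7452] size [0.043 0.062] short axis ang 89.1
xy [-0.0062 -0.0666] size [0.038 0.073] short axis ang -1.0
```

View pics/c16.png

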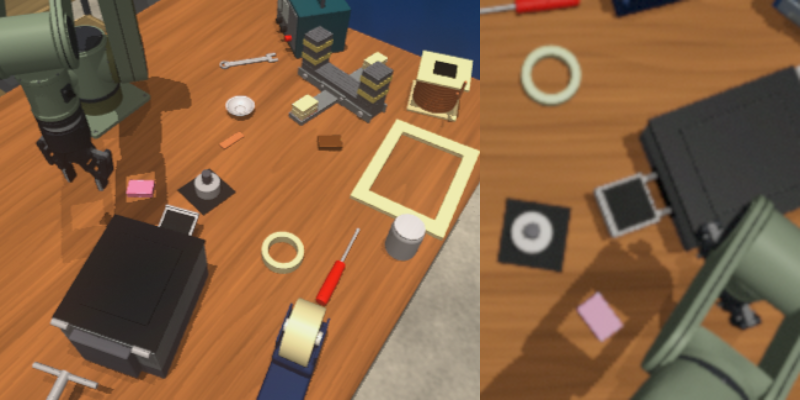

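The weight stands on its mat, the lid is shut, the bench is clear of plates and the bystanders haven't moved. One numeric check of the stack, then I'll hand in.

Run:
```python
from h import *
N='pics/t16.npz'; t=np.load(N)['im'].astype(int); b,g,r=[t[:,:,i] for i in range(3)]
m=((g>.85*r)&(b>.55*r)&(b<.95*r)&(r>100)&(g>90)).astype(np.uint8); mm=np.zeros_like(m); mm[190:222,130:165]=m[190:222,130:165]
q=np.argwhere(mm)[:,::-1].astype(np.float32); P=np.array([ray(N,u,v,.048)[:2] for u,v in q],np.float32); print(len(q),cv2.minAreaRect(P))
```

```text
397 ((0.4828084707260132, 0.31208544969558716), (0.09063070267438889, 0.049256302416324615), 78.47928619384766)
```

Run:
```python
from h import *
N='pics/t16.npz'; t=np.load(N)['im'].astype(int); b,g,r=[t[:,:,i] for i in range(3)]
m=((g-b>18)&(r>150)&(g>.9*r)); mm=np.zeros(m.shape,bool); mm[185:225,130:175]=m[185:225,130:175]
q=np.argwhere(mm)[:,::-1]; P=np.array([ray(N,u,v,.048)[:2] for u,v in q],np.float32); print(len(q),cv2.minAreaRect(P))
print(job.close_job())
```

```text
302 ((0.4851740896701813, 0.30835652351379395), (0.06245751678943634, 0.04207038879394531), 79.62660217285156)
the job is handed in; nothing more can be done
None
```

I stacked the two thick plates on the red seat, put the five thin plates in the bin, stood the weight back on its mat with the lid shut, and handed the job in; the hand-in returned no verdict.

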